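# Clear the cooling station and seat its cover on the locating pin

### The job

Three snapped-off pieces of tube-cap strip litter the deck of the little cooling station: pick up the scraper block and use it to push all of them off the deck onto the bench (do not touch them with the fingers), then set the scraper down on the bench. Then take the cover plate by its bar handle and fit it on the deck, square to the fence and over the locating pin (sliding it along the fence finds the pin: it drops on and lies flat), and press its sprung handle right down. Finish while still holding the handle pressed down, and leave the other things on the bench alone.

Things in the scene. Friction and masses are not known exactly. Their poses are not given: they have to be found in the camera images.
- station: Cooling station, fixed to the bench: low white box 150 x 156 mm (x, y) with a flat dark deck on top, 140 (x) by 150 (y) mm, 45 mm above the bench. Origin: centre of its underside, z up, x pointing away from the robot (turned up to 15 degrees). Fence: steel bar along the far edge of the deck, all along y, 10 mm higher than the deck, its inner face at x = +58 mm.
- pin_line (a point): Middle of the line on the deck (station x +8, y 0, z 45 mm) on which one upright steel pin stands: 10 mm thick, 7 mm high, tapering to 5 mm at the tip. The pin's station y is anywhere from -20 to +20 mm, differs each time and is NOT reported: see it before the cover hides it, or feel for it by sliding. Axes as the station's.
- cover: Loose aluminium plate 96 (x) by 110 (y) by 12 mm, about 0.36 kg, on the bench beside the station. Origin: centre of its underside, z up. Mid underside: blind hole 16 (x) by 14 (y) mm, 8 mm deep, for the pin. The same after half a turn. Hole over pin, its x along the station's x: its edge is 2 mm off the fence. On the pin's tip it is 7 mm above the deck; dropped on, flat on the deck.
- knob (a joint): Travel (m) of the cover's sprung handle down towards the plate: 0 = fully up (when left alone, or when the cover hangs from it), 0.012 = down on its stop. The spring pushes up with 1.8 N at 0, rising 0.6 N per mm to 9 N. Pressed down means beyond 0.008. With the handle held at one height the plate springs down as it drops on the pin and this falls by up to 0.007.
- grip (a point): Centre of the cover's handle: a black bar 50 mm along the cover's x, 24 mm thick along its y (grasp across this), 32 mm high; when up it spans 26 to 58 mm above the plate's underside, with a 14 mm gap beneath to the plate's top. Axes as the cover's.
- scraper: Scraper block: loose, white plastic on a dark rubber foot, 60 mm long (x), 24 mm thick (y, grasp across this), 46 mm tall, 80 g; the foot is the lowest 8 mm, 18 mm thick. Stands on the bench on the other side of the station from the cover. Origin: centre of the underside of the foot, z up.
- cap0: Loose snapped-off piece of tube-cap strip, white plastic, 20 x 10 mm, 6 mm high, 10 g, lying on the deck. Origin: centre of its underside. The three pieces lie on the robot's side of the pin: centres at station x -52 to -28 mm, y -45 to +45 mm.
- cap1: A second such piece.
- cap2: A third such piece.
- bottle: Bystander: amber glass bottle, 52 mm across, 110 mm tall, loose, standing behind. Origin: centre of its underside.
- beaker: Bystander: glass beaker, 64 mm across, 75 mm tall, loose. Origin: centre of its underside.
There are look-alikes about, which are no part of the job. What is shaped like the cover but orange or pink is not meant. Leave any turquoise look-alike of the scraper alone.

How it is judged:
By the outcome, as a careful person would: the job done as asked, in the order asked, and still so for the second after the job is handed in, while the arm keeps its last pose, push and grip.
It also fails if it takes over 67 s, if anything falls off the work surface, if the arm or the gripper's body presses on something with over 40 N, if the wrist force passes 120 N, or if a joint passes its speed limit or range.

### The arm

A 7-joint arm with a two-finger parallel gripper is mounted at the origin on the work surface. World frame = base frame: x ahead of the robot, y to its left, z up, the work surface at z = 0. Lengths are in m, angles in rad, forces in N, time in s.
With the tool pointing down it reaches from about 0.35 to 0.9 m from the base axis. Payload 8.1 kg.
Tool frame: the origin (TCP) lies on the mounting face of the last link; the fingertips stand 173 mm ahead of it and the grasp point (between the pads) lies 155 mm ahead of it; x points along the fingers, y is the direction in which the jaws open and shut, and the axes are right-handed (so a half turn about x gives the same grasp; the last joint's range is limited). The gripper opens to 85 mm and grips with 20 to 120 N. Pads are 22 mm wide; open, the fingers measure 114 mm over their backs; the gripper's body (76 mm by 85 mm) begins 54 mm behind the grasp point. The pads swing forward as they close: fully open they stand 13 mm farther back than shut.
Start: joints at [1.173, 0.434, 0.025, 1.573, -0.012, 1.134, -0.075], TCP at [0.182, -0.598, 0.405] pointing down, gripper open.
Joint ranges: [-2.62, 2.62], [-0.44, 2.09], [-1.27, 1.32], [0.08, 2.57], [-1.32, 4.46], [0.12, 2], [-2.74, 2.74]. Speed limits (rad/s): [2.22, 2.22, 3.01, 3.01, 3.14, 3.14, 3.14].

### API

Orientations are given as a 3x3 rotation matrix whose columns are the frame's x, y, z axes.
In Python, from plant import telemetry, viewer, job_done gives the robot as it stands.
- The arm moves only by the shell command python3 -m creep 'ROWS' [FORCE]. ROWS is JSON, a list of rows, each an object of numbers: "dx", "dy", "dz": the shift along the world's x, y, z in units of 50 mm (1.0 is 50 mm); "rx", "ry", "rz": the turn, a rotation vector about the world's x, y, z in units of 5 degrees (1.0 is 5 degrees); "fingers": the opening, from 0 (shut) to 1 (fully open). In form: [{"dx": .., "dy": .., "dz": .., "rx": .., "ry": .., "rz": .., "fingers": ..}, ...]. A call has 1 to 5 rows; each row shifts and turns the pose as measured when the row begins; what a row does not reach is not made up. A row lasts 1/8 s, in which the tool goes at most 62.5 mm and 10.7 degrees, less where a joint would pass 70% of its speed; a pose out of reach is approached as far as the arm can. A call is refused whole if a number of a shift passes 1 or a number of a turn 1, either way. A call with a gripper value outside its range is refused whole. The fingers move at their own pace and stop on an object; FORCE is the grip in N (left out, the last holds). Time passes only in rows, so rows that do not move let the fingers close. It gives the time, the measured TCP pose, the force and the opening at its end, in the units of the state.
- telemetry.state(): the state, without advancing time (a new reading comes with each control period).
- viewer.snapshot(name): name is "scene" or "top" or "wrist"; returns a dict with "pixels" (480x640x3 uint8, red, green, blue), "z_map" (480x640 float32, m along the optical axis (not along the pixel's ray), 0 where there is no reading), "fx", "fy", "cx", "cy" (pixels), "view" (4x4, takes a point from world to camera coordinates); the wrist camera has in their place "mount" (4x4, takes a point from camera to tool coordinates, whose origin is the TCP and whose axes are the tool frame's). Camera axes: x right, y up, looking along -z (the intrinsics and any distortion apply to the point x, -y, -z); pixel columns grow to the right and rows downward; lengths in m; the calibration is good to about 2 mm. A picture is of the moment at which its call begins: read the wrist's pose just before it.
- job_done(): hands the job in, once; it reports no verdict.
The state is a dict: "clock": time; "joint_positions": joint angles; "joint_vel": joint speeds; "joint_efforts": joint torques, N m; "eef_pos": TCP position; "ee_rot": TCP orientation; "wrist_force": force on the tool from outside, world axes, zero at the start; "ft_torque": the same for the moment, N m; "grip_width": finger opening in m.
Only numpy, scipy, OpenCV 4.12 (cv2) and the standard library are available. Lean on these libraries where they do the work, as an engineer would, in place of code of your own. Each camera call takes 0.05 s, during which the arm holds its last target.

## Working session

There is one attempt and no reset: what is moved stays moved. The work goes in short steps, Python scripts to look and compute and a shell command to move; the robot and the scene stay as the last step left them, time stands still between calls to the robot, and variables do not carry over. Pictures are saved under pics/ and viewed, and the job is handed in when it is done.

```bash
ls; mkdir -p pics; cat > h.py <<'E'
import numpy as np,cv2
from plant import telemetry,viewer
np.set_printoptions(precision=4,suppress=True)
def snap(n,save=None):
    s=telemetry.state(); d=viewer.snapshot(n); d['state']=s
    if 'mount' in d:
        T=np.eye(4);T[:3,:3]=np.array(s['ee_rot']);T[:3,3]=s['eef_pos']
        d['c2w']=T@np.array(d['mount'])
    else: d['c2w']=np.linalg.inv(np.array(d['view']))
    if save: cv2.imwrite('pics/'+save,cv2.cvtColor(d['pixels'],cv2.COLOR_RGB2BGR)); np.savez('pics/'+save[:-4]+'.npz',**{k:d[k] for k in('pixels','z_map','fx','fy','cx','cy','c2w')})
    return d
def load(f): return dict(np.load('pics/'+f))
def cloud(d):
    v,u=np.mgrid[:480,:640]; z=d['z_map']
    P=np.stack([(u-d['cx'])/d['fx']*z,-(v-d['cy'])/d['fy']*z,-z,np.ones_like(z)],-1)
    W=(P@np.array(d['c2w']).T)[...,:3]; W[z<=0]=np.nan
    return W
def proj(d,p):
    c=np.linalg.inv(d['c2w'])@np.append(p,1); return d['cx']+d['fx']*c[0]/-c[2], d['cy']-d['fy']*c[1]/-c[2]
E
python3 - <<'E'
from h import *
for n in('scene','top','wrist'):
    d=snap(n,n+'0.png'); print(n,{k:v for k,v in d.items() if k not in('pixels','z_map','state')})
print(telemetry.state())
E
```

```text
pics
scene {'fx': 447.5934450129336, 'fy': 447.5934450129336, 'cx': 318.0097519625004, 'cy': 239.25334025645128, 'view': array([[ 0.8622,  0.5064, -0.013 , -0.4767],
       [-0.4246,  0.7365,  0.5266,  0.1174],
       [ 0.2763, -0.4485,  0.85  , -1.049 ],
       [ 0.    ,  0.    ,  0.    ,  1.    ]]), 'c2w': array([[ 0.8622, -0.4246,  0.2763,  0.7507],
       [ 0.5064,  0.7365, -0.4485, -0.3156],
       [-0.013 ,  0.5266,  0.85  ,  0.8236],
       [ 0.    ,  0.    ,  0.    ,  1.    ]])}
top {'fx': 513.3002152236915, 'fy': 513.3002152236915, 'cx': 323.54450393405114, 'cy': 230.30236662879486, 'view': array([[ 0.0289, -0.9992,  0.0271,  0.0572],
       [ 0.9962,  0.031 ,  0.0809, -0.5098],
       [-0.0816,  0.0247,  0.9964, -1.0512],
       [ 0.    ,  0.    ,  0.    ,  1.    ]]), 'c2w': array([[ 0.0289,  0.9962, -0.0816,  0.4204],
       [-0.9992,  0.031 ,  0.0247,  0.0989],
       [ 0.0271,  0.0809,  0.9964,  1.0871],
       [ 0.    ,  0.    ,  0.    ,  1.    ]])}
wrist {'fx': 353.46758164405617, 'fy': 353.46758164405617, 'cx': 321.6111544192894, 'cy': 239.7778488101511, 'mount': arra
[... 260 characters left out ...]
781, -0.5774],
       [-0.0021, -0.2766,  0.961 ,  0.3748],
       [ 0.    ,  0.    ,  0.    ,  1.    ]])}
{'clock': 0.15, 'joint_positions': array([ 1.1734,  0.4351,  0.025 ,  1.5739, -0.0116,  1.134 , -0.0751]), 'joint_vel': array([-0.0007, -0.0007, -0.0003, -0.0025, -0.0019, -0.0019, -0.0004]), 'joint_efforts': array([  0.002 , -67.0883,   1.0263, -31.6448,   0.0156,   0.0091,
        -0.    ]), 'eef_pos': array([ 0.1815, -0.5979,  0.4041]), 'ee_rot': array([[-0.0004,  0.2904, -0.9569],
       [ 0.0011, -0.9569, -0.2904],
       [-1.    , -0.0012,  0.0001]]), 'wrist_force': array([-0.5101,  0.824 , -0.0991]), 'ft_torque': array([0.0056, 0.0319, 0.0174]), 'grip_width': 0.08514107990585842}
```

View pics/scene0.png

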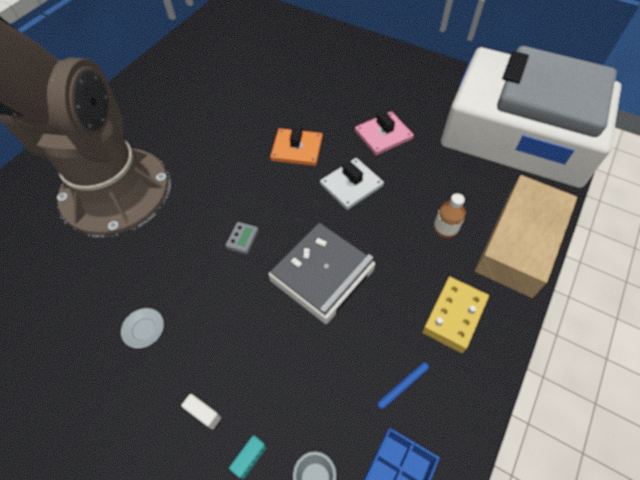

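View pics/top0.png

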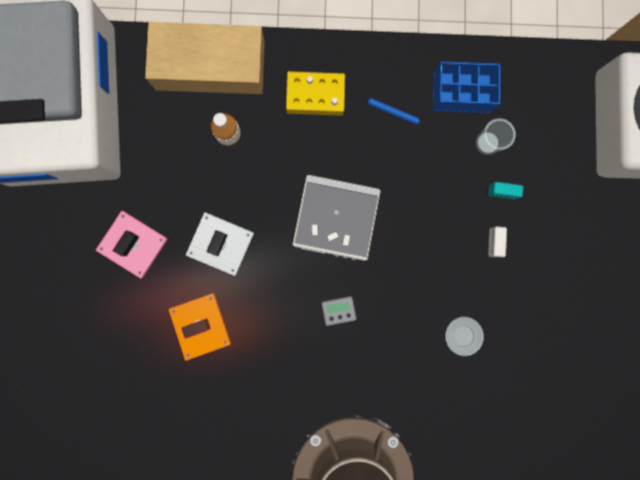

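The top view shows the aluminium cover at (220,243), with the orange (200,326) and pink (132,244) look-alikes next to it. The white scraper is at (499,242) and the turquoise look-alike at (506,190). The station is at (337,218), the pin at about (336,212), and the caps at (315,230), (333,237) and (347,240). The bare aluminium plate and the white block with the dark foot fit the description. I'll measure them and make a crop to confirm.

```bash
python3 - <<'E'
from h import *
d=load('top0.png'); W=cloud(d); hsv=cv2.cvtColor(d['pixels'],cv2.COLOR_RGB2HSV)
def blob(name,box,zr,extra=None):
    u0,u1,v0,v1=box; m=np.zeros((480,640),bool); m[v0:v1,u0:u1]=1
    m&=(W[...,2]>zr[0])&(W[...,2]<zr[1])
    if extra is not None:m&=extra
    P=W[m]; r=cv2.minAreaRect((P[:,:2]*1000).astype(np.float32))
    print(name,m.sum(),'rect mm',np.round(r[0],1),np.round(r[1],1),round(r[2],1),'z',np.median(P[:,2]), 'z range',P[:,2].min(),P[:,2].max())
blob('deck all',(285,390,170,265),(.03,.07))
blob('fence',(285,390,170,265),(.051,.07))
blob('plate',(180,262,205,280),(.005,.03))
blob('handle',(180,262,205,280),(.04,.07))
blob('scraper',(480,520,220,262),(.035,.06))
blob('scraper all',(480,520,220,262),(.01,.06))
V=hsv[...,2];S=hsv[...,1]
dk=(W[...,2]>.04)
for n,b in(('c0',(308,322,222,238)),('c1',(325,340,230,243)),('c2',(341,353,233,247))):
    blob(n,b,(.03,.07),V>170)
for n,b in (('bottle',(205,245,108,150)),('beaker',(470,520,115,158)),('turq',(485,527,178,203)),('dish',(440,490,310,360)),('pink',(95,170,210,280)),('orange',(165,235,290,365)),('yellow',(280,350,65,118)),('gadget',(318,360,293,330))): blob(n,b,(.008,.2))
w=cv2.resize(d['pixels'][165:275,170:540],None,fx=2.16,fy=2.16,interpolation=cv2.INTER_CUBIC)
w=np.vstack([w,cv2.resize(d['pixels'][180:265,285:390],(w.shape[1]//2,w.shape[1]*85//210)).repeat(1,0) if 0 else w[:1]])
cv2.imwrite('pics/crop1.png',w[...,::-1])
cv2.imwrite('pics/crop2.png',cv2.resize(d['pixels'][170:270,285:390],None,fx=5.5,fy=5.5,interpolation=cv2.INTER_CUBIC)[...,::-1])
E
```

```text
Traceback (most recent call last):
  File "h.py", line 12, in load
    def load(f): return dict(np.load('pics/'+f))
                             ~~~~~~~^^^^^^^^^^^
ValueError: This file contains pickled (object) data. If you trust the file you can load it unsafely using the `allow_pickle=` keyword argument or `pickle.load()`.
```

```bash
sed -i "s#def load.*#def load(f): return dict(np.load('pics/'+f[:-4]+'.npz'))#" h.py; cat >> h.py <<'E'
def blob(W,name,box,zr,extra=None):
    u0,u1,v0,v1=box; m=np.zeros((480,640),bool); m[v0:v1,u0:u1]=1
    m&=(W[...,2]>zr[0])&(W[...,2]<zr[1])
    if extra is not None:m&=extra
    P=W[m]
    if len(P)<3: print(name,'none');return
    r=cv2.minAreaRect((P[:,:2]*1000).astype(np.float32))
    print(name,m.sum(),'rect mm',np.round(r[0],1),np.round(r[1],1),round(r[2],1),'z',np.round([np.median(P[:,2]),P[:,2].min(),P[:,2].max()],4))
    return r,P
E
python3 - <<'E'
from h import *
d=load('top0.png'); W=cloud(d); hsv=cv2.cvtColor(d['pixels'],cv2.COLOR_RGB2HSV)
from functools import partial
b_=partial(blob,W)
b_('deck all',(285,390,170,265),(.03,.07))
b_('fence',(285,390,170,265),(.051,.07))
b_('plate',(180,262,205,280),(.005,.03))
b_('handle',(180,262,205,280),(.04,.07))
b_('scraper',(480,520,220,262),(.035,.06))
b_('scraper all',(480,520,220,262),(.01,.06))
V=hsv[...,2]
for n,b in(('c0',(308,322,222,238)),('c1',(325,340,230,243)),('c2',(341,353,233,247))):
    b_(n,b,(.03,.07),V>170)
for n,b in (('bottle',(205,245,108,150)),('beaker',(470,520,115,158)),('turq',(485,527,178,203)),('dish',(440,490,310,360)),('pink',(95,170,210,280)),('orange',(165,235,290,365)),('yellow',(280,350,65,118)),('gadget',(318,360,293,330))): b_(n,b,(.008,.2))
w=cv2.resize(d['pixels'][165:275,170:540],None,fx=2.16,fy=2.16,interpolation=cv2.INTER_CUBIC)
cv2.imwrite('pics/crop1.png',w[...,::-1])
cv2.imwrite('pics/crop2.png',cv2.resize(d['pixels'][170:270,285:390],None,fx=5.5,fy=5.5,interpolation=cv2.INTER_CUBIC)[...,::-1])
E
```

```text
deck all 5438 rect mm [534.7  47.2] [155.8 153.3] 80.5 z [0.0447 0.03   0.0601]
fence 417 rect mm [540.7  46.4] [149.3 124.7] 80.1 z [0.0543 0.051  0.0601]
plate 2101 rect mm [479.8 283.1] [144.5 137.6] 87.1 z [0.0115 0.005  0.0289]
handle 327 rect mm [473.5 288.8] [24.  49.7] 69.6 z [0.057  0.0401 0.0632]
scraper 368 rect mm [ 494.2 -288.5] [25.7 60.3] 87.2 z [0.0452 0.035  0.0521]
scraper all 484 rect mm [ 494.2 -288.5] [25.7 60.4] 87.2 z [0.0444 0.0102 0.0521]
c0 62 rect mm [507.7  91.6] [21.5 10.2] 1.8 z [0.0488 0.0411 0.054 ]
c1 58 rect mm [494.8  55. ] [11.2 21. ] 29.4 z [0.0484 0.0414 0.053 ]
c2 60 rect mm [487.9  27. ] [11.4 20.9] 79.8 z [0.0489 0.0413 0.0531]
bottle 699 rect mm [705.7 280.5] [45.3 51.7] 26.0 z [0.075  0.008  0.1139]
beaker 866 rect mm [ 710.2 -276.7] [62.3 62.5] 5.3 z [0.0526 0.0081 0.0789]
turq 462 rect mm [ 602.7 -306.1] [61.7 25.2] 83.8 z [0.0445 0.0084 0.0516]
dish 686 rect mm [ 296.  -225.8] [76.4 77.1] 0.2 z [0.0121 0.008  0.0201]
pink 2387 rect mm [467.2 471.7] [112.3  96.5] 59.9 z [0.012  0.008  0.0627]
orange 2432 rect mm [302.  322.9] [110.   97.3] 21.0 z [0.0118 0.008  0.063 ]
yellow 2244 rect mm [801.   98.8] [120.5  82.8] 89.4 z [0.0294 0.008  0.0464]
gadget 756 rect mm [341.8  36.7] [50.2 64.7] 11.9 z [0.0176 0.0095 0.0233]
```

```bash
ls pics
```

```text
crop1.png
crop2.png
scene0.npz
scene0.png
top0.npz
top0.png
wrist0.npz
wrist0.png
```

View pics/crop1.png

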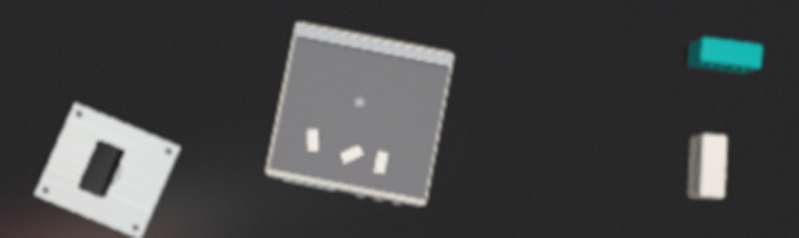

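View pics/crop2.png

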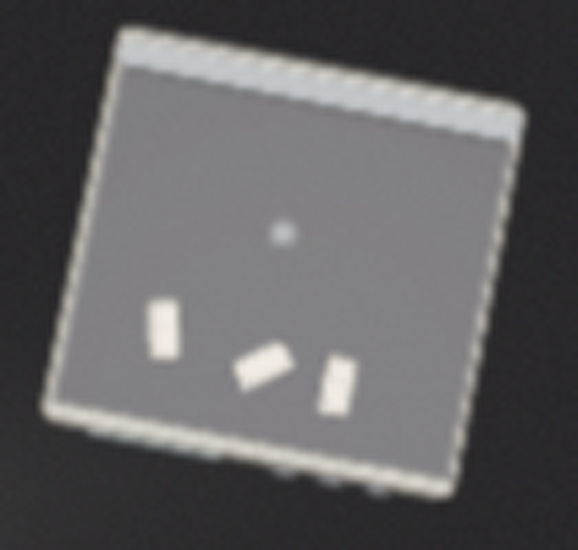

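```bash
python3 - <<'E'
from h import *
d=load('top0.png'); W=cloud(d)
m=np.zeros((480,640),bool); m[170:265,285:390]=1
# deck/fence fits
z=W[...,2]
from numpy.linalg import lstsq
f=m&(z>.0525)&(z<.06); P=W[f]; 
# fence pixels: restrict to far area
P=P[P[:,0]>.56]; r=cv2.minAreaRect((P[:,:2]*1000).astype(np.float32)); print('fence',r)
dk=m&(z>.04)
r=cv2.minAreaRect((W[dk][:,:2]*1000).astype(np.float32)); print(r)
dk=m&(z>.03)&(z<.06); V=d['pixels'].max(-1)
r=cv2.minAreaRect((W[dk&(V<140)][:,:2]*1000).astype(np.float32)); print('dark',r)
v,u=[212,336]; print('pin',W[209:216,332:341,2])
# plate
p=np.zeros((480,640),bool);p[205:280,180:262]=1
from scipy import ndimage as nd
q=p&(z>.008)&(z<.016); l,n=nd.label(q); s=nd.sum(q,l,range(1,n+1)); q=l==1+np.argmax(s); q=nd.binary_opening(q)
print('plate',cv2.minAreaRect((W[q][:,:2]*1000).astype(np.float32)))
q=p&(z>.052)&(z<.062); print('handle',cv2.minAreaRect((W[q][:,:2]*1000).astype(np.float32)))
E
```

```text
fence ((596.6406860351562, 36.59125900268555), (149.338623046875, 10.663589477539062), 80.31361389160156)
((534.6890258789062, 47.20010757446289), (149.91751098632812, 142.78785705566406), 80.44022369384766)
dark ((534.689208984375, 47.2298583984375), (155.82591247558594, 153.25189208984375), 80.45283508300781)
pin [[0.0423 0.045  0.0446 0.0442 0.0464 0.0443 0.044  0.0446 0.0454]
 [0.0465 0.0424 0.0439 0.049  0.0502 0.0437 0.0461 0.0439 0.0421]
 [0.0454 0.0433 0.0495 0.0487 0.0512 0.0512 0.0467 0.0441 0.0437]
 [0.0454 0.0471 0.0467 0.0552 0.0522 0.0512 0.0464 0.0418 0.0483]
 [0.0419 0.0488 0.0507 0.0501 0.054  0.0515 0.0504 0.0436 0.0451]
 [0.042  0.0451 0.045  0.0517 0.0461 0.0475 0.0423 0.0412 0.0434]
 [0.0421 0.0459 0.0441 0.044  0.0427 0.0476 0.0426 0.0454 0.0434]]
plate ((473.4431457519531, 289.1549072265625), (111.26441192626953, 96.16361236572266), 69.157958984375)
handle ((473.4842529296875, 288.95855712890625), (23.768896102905273, 49.715789794921875), 69.36748504638672)
```

The crops confirm it: the cover is bare aluminium with a black bar, the scraper is the white block with the dark foot, and the pin shows at crop (283,233). The sizes agree: 111x96, 60x25 and 150x156 mm. Next I'll work out the station-frame positions and the moves.

```bash
cat >> h.py <<'E'
TH=np.deg2rad(-9.6); ST=np.array([.5347,.0472]); RS=np.array([[np.cos(TH),-np.sin(TH)],[np.sin(TH),np.cos(TH)]])
def toS(p): return RS.T@(np.array(p)[:2]-ST)
def toW(p): return ST+RS@np.array(p)
def st():
    s=telemetry.state(); R=np.array(s['ee_rot']); y=R[:,1]; y=y if y[1]>0 else -y
    print('t',round(s['clock'],2),'tcp',np.array(s['eef_pos']),'yaw',round(np.degrees(np.arctan2(-y[0],y[1])),2),'tilt',np.degrees([R[0,0],R[1,0]]),'F',np.array(s['wrist_force']),'w',round(s['grip_width'],4),'S',toS(s['eef_pos'])*1000)
    return s
E
python3 - <<'E'
from h import *
for n,p in(('c0',(.5077,.0916)),('c1',(.4948,.055)),('c2',(.4879,.027))): print(n,toS(p)*1000)
d=load('top0.png');W=cloud(d);V=d['pixels'].mean(-1)
u0,v0=336,212
sub=V[205:220,329:344]; bg=np.median(sub); w=np.clip(sub-bg-10,0,None); vv,uu=np.mgrid[205:220,329:344]; u=(w*uu).sum()/w.sum(); v=(w*vv).sum()/w.sum(); print(u,v)
c=d['c2w']; 
for z in(.045,.052):
    r=c[:3,:3]@np.array([(u-d['cx'])/d['fx'],-(v-d['cy'])/d['fy'],-1]); p=c[:3,3]+r*(z-c[2,3])/r[2]; print('pin',p,toS(p)*1000)
st()
E
python3 -m creep '[{"dx":0.8,"dy":0.8,"rz":-0.8},{"dx":0.8,"dy":0.8,"rz":-0.8},{"dx":0.8,"dy":0.8,"rz":-0.8},{"dx":0.8,"dy":0.8,"rz":-0.8},{"dx":0.8,"dy":0.8,"rz":-0.8}]' 40; python3 -c "
from h import *;st()"
```

```text
c0 [-34.0264  39.2755]
c1 [-40.642    1.0367]
c2 [-42.7759 -27.7219]
335.9903907751442 211.9077514413837
pin [0.5443 0.0487 0.045 ] [9.1734 3.098 ]
pin [0.5434 0.0491 0.052 ] [8.2966 3.2914]
t 0.15 tcp [ 0.1815 -0.5979  0.4041] yaw 16.88 tilt [-0.0257  0.0631] F [-0.5101  0.824  -0.0991] w 0.0851 S [-240.6744 -694.9563]
t 0.15 tcp [ 0.1815 -0.5979  0.4041] yaw 16.88 tilt [-0.0257  0.0631] F [-0.5101  0.824  -0.0991] w 0.0851 S [-240.6744 -694.9563]invalid input at $[0]: expected keys dx, dy, dz, rx, ry, rz, fingers
```

Pin station x comes out at 8.3 against 8 expected, and y at about +3.2 mm. Every row needs all its keys.

```bash
python3 -m creep '[{"dx":0.8,"dy":0.8,"dz":0,"rx":0,"ry":0,"rz":-0.8,"fingers":1},{"dx":0.8,"dy":0.8,"dz":0,"rx":0,"ry":0,"rz":-0.8,"fingers":1},{"dx":0.8,"dy":0.8,"dz":0,"rx":0,"ry":0,"rz":-0.8,"fingers":1},{"dx":0.8,"dy":0.8,"dz":0,"rx":0,"ry":0,"rz":-0.8,"fingers":1},{"dx":0.8,"dy":0.8,"dz":0,"rx":0,"ry":0,"rz":-0.8,"fingers":1}]' 40; python3 -c "
from h import *;st()"
```

```text
clock: 0.78
eef_pos: [0.3814, -0.3949, 0.4025]
ee_rot: [[-0.003, -0.076, -0.997], [0.002, -0.997, 0.076], [-1.0, -0.002, 0.003]]
wrist_force: [1.0, -0.0, -0.5]
grip_width: 0.0858
t 0.78 tcp [ 0.3814 -0.3949  0.4025] yaw -4.34 tilt [-0.1754  0.1034] F [ 0.9531 -0.0094 -0.4981] w 0.0858 S [ -77.4439 -461.5172]
```

```bash
python3 -m creep '[{"dx":0.75,"dy":0.7,"dz":-0.4,"rx":0,"ry":0,"rz":0.3,"fingers":1},{"dx":0.75,"dy":0.7,"dz":-0.4,"rx":0,"ry":0,"rz":0,"fingers":1},{"dx":0.75,"dy":0.7,"dz":-0.4,"rx":0,"ry":0,"rz":0,"fingers":1},{"dx":0,"dy":0,"dz":-0.6,"rx":0,"ry":0,"rz":0,"fingers":1},{"dx":0,"dy":0,"dz":0,"rx":0,"ry":0,"rz":0,"fingers":1}]' 40; python3 -c "
from h import *;st();d=snap('wrist','w1.png');W=cloud(d);m=(W[...,2]>.038)&(W[...,2]<.056)
import scipy.ndimage as nd
l,n=nd.label(m)
for i in range(1,n+1):
  if (l==i).sum()>300: blob(W,i,(0,640,0,480),(.03,.06),l==i), print(np.argwhere(l==i).mean(0))"
```

```text
clock: 1.4
eef_pos: [0.5005, -0.2808, 0.3102]
ee_rot: [[-0.001, -0.041, -0.999], [0.003, -0.999, 0.041], [-1.0, -0.003, 0.001]]
wrist_force: [-0.2, -0.1, 0.7]
grip_width: 0.0855
t 1.4 tcp [ 0.5005 -0.2808  0.3102] yaw -2.36 tilt [-0.0712  0.1638] F [-0.1553 -0.1393  0.6834] w 0.0855 S [  21.0055 -329.0942]
1 4146 rect mm [ 601.5 -305.4] [60.  24.6] 84.0 z [0.0473 0.038  0.0503]
[ 83.4124 356.0234]
2 2822 rect mm [ 492.9 -288.3] [24.3 59.5] 87.5 z [0.0474 0.0381 0.0497]
[249.6113 333.7403]
```

View pics/w1.png

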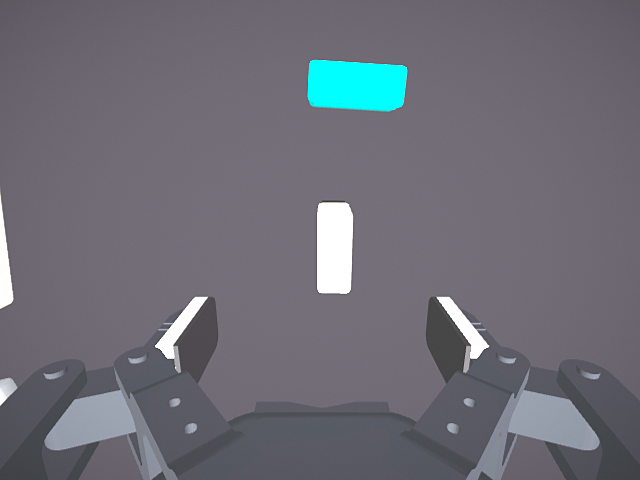

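The wrist view shows the white scraper at (334,249) and the turquoise one at (356,85). The scraper measures (0.493,-0.288), the same as in the top view. I'll descend and grip.

```bash
python3 -m creep '[{"dx":-0.15,"dy":-0.15,"dz":-0.8,"rx":0,"ry":0,"rz":0,"fingers":1},{"dx":0,"dy":0,"dz":-0.8,"rx":0,"ry":0,"rz":0,"fingers":1},{"dx":0,"dy":0,"dz":-0.6,"rx":0,"ry":0,"rz":0,"fingers":1},{"dx":0,"dy":0,"dz":-0.2,"rx":0,"ry":0,"rz":0,"fingers":1},{"dx":0,"dy":0,"dz":0,"rx":0,"ry":0,"rz":0,"fingers":1}]' 40; python3 -c "
from h import *;st()"
```

```text
clock: 2.08
eef_pos: [0.4949, -0.2937, 0.197]
ee_rot: [[0.012, -0.047, -0.999], [-0.005, -0.999, 0.047], [-1.0, 0.004, -0.013]]
wrist_force: [0.2, 1.1, -0.3]
grip_width: 0.0855
t 2.08 tcp [ 0.4949 -0.2937  0.197 ] yaw -2.72 tilt [ 0.7151 -0.269 ] F [ 0.1826  1.1425 -0.2513] w 0.0855 S [  17.5829 -342.8071]
```

```bash
python3 -m creep '[{"dx":-0.03,"dy":0.1,"dz":-0.2,"rx":0.05,"ry":0.14,"rz":0,"fingers":1},{"dx":0,"dy":0,"dz":0,"rx":0,"ry":0,"rz":0,"fingers":1}]' 40; python3 -c "
from h import *;st()"
```

```text
clock: 2.33
eef_pos: [0.4941, -0.2891, 0.1888]
ee_rot: [[0.003, -0.048, -0.999], [-0.002, -0.999, 0.048], [-1.0, 0.001, -0.003]]
wrist_force: [-0.9, -0.1, 0.8]
grip_width: 0.0854
t 2.33 tcp [ 0.4941 -0.2891  0.1888] yaw -2.75 tilt [ 0.1508 -0.0899] F [-0.8926 -0.0552  0.7962] w 0.0854 S [  16.0139 -338.3202]
```

```bash
python3 -m creep '[{"dx":0,"dy":0,"dz":0,"rx":0,"ry":0,"rz":0,"fingers":0},{"dx":0,"dy":0,"dz":0,"rx":0,"ry":0,"rz":0,"fingers":0},{"dx":0,"dy":0,"dz":0,"rx":0,"ry":0,"rz":0,"fingers":0},{"dx":0,"dy":0,"dz":0,"rx":0,"ry":0,"rz":0,"fingers":0},{"dx":0,"dy":0,"dz":0,"rx":0,"ry":0,"rz":0,"fingers":0}]' 50; python3 -c "
from h import *;st()"
```

```text
clock: 2.95
eef_pos: [0.4948, -0.2892, 0.1903]
ee_rot: [[0.005, -0.048, -0.999], [-0.003, -0.999, 0.048], [-1.0, 0.002, -0.005]]
wrist_force: [0.1, -0.3, -0.6]
grip_width: 0.0232
t 2.95 tcp [ 0.4948 -0.2892  0.1903] yaw -2.73 tilt [ 0.2796 -0.1541] F [ 0.051  -0.2837 -0.6092] w 0.0232 S [  16.7144 -338.3467]
```

The scraper is gripped (width 23 mm). I'll lift it and carry it over the +y side of the deck.

```bash
python3 -m creep '[{"dx":0,"dy":0,"dz":0.8,"rx":0,"ry":0,"rz":0,"fingers":0},{"dx":0,"dy":0,"dz":0.8,"rx":0,"ry":0,"rz":0,"fingers":0},{"dx":0,"dy":0.4,"dz":0.6,"rx":0,"ry":0,"rz":0,"fingers":0},{"dx":0.1,"dy":1,"dz":0,"rx":0,"ry":0,"rz":-0.4,"fingers":0},{"dx":0.1,"dy":1,"dz":0,"rx":0,"ry":0,"rz":-0.4,"fingers":0}]' 50; python3 -m creep '[{"dx":0.05,"dy":1,"dz":0,"rx":0,"ry":0,"rz":-0.3,"fingers":0},{"dx":0,"dy":1,"dz":0,"rx":0,"ry":0,"rz":-0.2,"fingers":0},{"dx":0,"dy":1,"dz":0,"rx":0,"ry":0,"rz":0,"fingers":0},{"dx":0,"dy":1,"dz":0,"rx":0,"ry":0,"rz":0,"fingers":0},{"dx":0,"dy":0.8,"dz":0,"rx":0,"ry":0,"rz":0,"fingers":0}]' 50;python3 -c "
from h import *;st()"
```

```text
clock: 3.58
eef_pos: [0.5031, -0.1707, 0.3029]
ee_rot: [[0.004, -0.128, -0.992], [-0.004, -0.992, 0.128], [-1.0, 0.003, -0.004]]
wrist_force: [0.2, 0.9, -1.2]
grip_width: 0.0234
clock: 4.2
eef_pos: [0.5047, 0.0775, 0.3032]
ee_rot: [[0.005, -0.173, -0.985], [-0.004, -0.985, 0.173], [-1.0, 0.003, -0.005]]
wrist_force: [0.1, -1.1, -0.7]
grip_width: 0.023
t 4.2 tcp [0.5047 0.0775 0.3032] yaw -9.96 tilt [ 0.2752 -0.2119] F [ 0.1297 -1.0579 -0.7119] w 0.023 S [-34.6779  24.8736]
```

```bash
python3 -m creep '[{"dx":0.05,"dy":0.8,"dz":0,"rx":0,"ry":0,"rz":0.07,"fingers":0},{"dx":0,"dy":0,"dz":-0.5,"rx":0.04,"ry":0.05,"rz":0,"fingers":0},{"dx":0,"dy":0,"dz":-0.5,"rx":0,"ry":0,"rz":0,"fingers":0},{"dx":0,"dy":0,"dz":0,"rx":0,"ry":0,"rz":0,"fingers":0}]' 50;python3 -c "
from h import *;st();snap('wrist','w2.png');snap('top','t2.png')
d=load('t2.png');cv2.imwrite('pics/t2c.png',cv2.resize(d['pixels'][160:270,280:400],None,fx=5,fy=5)[...,::-1])"
```

```text
clock: 4.7
eef_pos: [0.5063, 0.1238, 0.2523]
ee_rot: [[0.001, -0.159, -0.987], [0.002, -0.987, 0.159], [-1.0, -0.002, -0.001]]
wrist_force: [-0.2, 0.1, -0.0]
grip_width: 0.0231
t 4.7 tcp [0.5063 0.1238 0.2523] yaw -9.16 tilt [0.0575 0.1099] F [-0.2369  0.1292 -0.0174] w 0.0231 S [-40.7464  70.772 ]
```

View pics/w2.png

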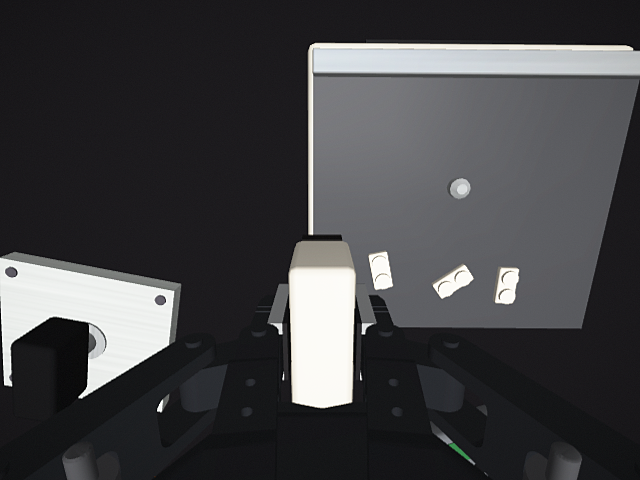

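The wrist view shows the scraper in the hand, the caps at (380,270), (452,281) and (507,285), and the pin at (459,188). The path is clear, so I'll lower and sweep towards -y.

```bash
python3 -m creep '[{"dx":0.02,"dy":-0.04,"dz":-0.3,"rx":0,"ry":0,"rz":-0.08,"fingers":0},{"dx":0,"dy":0,"dz":0,"rx":0,"ry":0,"rz":0,"fingers":0}]' 50;python3 -c "
from h import *;st()"
```

```text
clock: 5.05
eef_pos: [0.5089, 0.1211, 0.2396]
ee_rot: [[0.006, -0.168, -0.986], [0.003, -0.986, 0.168], [-1.0, -0.004, -0.006]]
wrist_force: [-0.5, -0.3, -1.0]
grip_width: 0.0232
t 5.05 tcp [0.5089 0.1211 0.2396] yaw -9.69 tilt [0.3724 0.1819] F [-0.5175 -0.2721 -0.9786] w 0.0232 S [-37.7725  68.5592]
```

```bash
python3 -m creep '[{"dx":-0.01,"dy":0,"dz":-0.07,"rx":-0.03,"ry":0.07,"rz":0,"fingers":0},{"dx":0,"dy":0,"dz":-0.02,"rx":0,"ry":0,"rz":0,"fingers":0}]' 50;python3 -c "
from h import *;st()"
```

```text
clock: 5.3
eef_pos: [0.5086, 0.1209, 0.2353]
ee_rot: [[0.001, -0.169, -0.986], [0.001, -0.986, 0.169], [-1.0, -0.001, -0.001]]
wrist_force: [-1.6, 0.1, 0.8]
grip_width: 0.0233
t 5.3 tcp [0.5086 0.1209 0.2353] yaw -9.72 tilt [0.0381 0.031 ] F [-1.6179  0.0731  0.7925] w 0.0233 S [-38.0235  68.3175]
```

```bash
python3 -m creep '[{"dx":-0.05,"dy":-0.3,"dz":0.01,"rx":0,"ry":0,"rz":0,"fingers":0},{"dx":-0.05,"dy":-0.3,"dz":0,"rx":0,"ry":0,"rz":0,"fingers":0},{"dx":-0.05,"dy":-0.3,"dz":0,"rx":0,"ry":0,"rz":0,"fingers":0},{"dx":-0.05,"dy":-0.3,"dz":0,"rx":0,"ry":0,"rz":0,"fingers":0}]' 50;python3 -c "
from h import *;st()"
```

```text
clock: 5.8
eef_pos: [0.4979, 0.0569, 0.2362]
ee_rot: [[0.001, -0.169, -0.986], [0.0, -0.986, 0.169], [-1.0, -0.001, -0.001]]
wrist_force: [-0.5, 0.1, -0.9]
grip_width: 0.0234
t 5.8 tcp [0.4979 0.0569 0.2362] yaw -9.7 tilt [0.0713 0.0197] F [-0.5431  0.1365 -0.8884] w 0.0234 S [-37.943    3.4291]
```

```bash
python3 -m creep '[{"dx":-0.05,"dy":-0.3,"dz":0,"rx":0,"ry":0,"rz":0,"fingers":0},{"dx":-0.05,"dy":-0.3,"dz":0,"rx":0,"ry":0,"rz":0,"fingers":0}]' 50;python3 -c "
from h import *;st();snap('wrist','w3.png');d=snap('scene','s3.png');cv2.imwrite('pics/s3c.png',cv2.resize(d['pixels'][190:340,230:400],None,fx=4,fy=4)[...,::-1])"
```

```text
clock: 6.05
eef_pos: [0.4924, 0.0242, 0.2363]
ee_rot: [[0.001, -0.169, -0.986], [0.0, -0.986, 0.169], [-1.0, -0.0, -0.001]]
wrist_force: [-0.1, -0.6, -1.4]
grip_width: 0.0232
t 6.05 tcp [0.4924 0.0242 0.2363] yaw -9.76 tilt [0.0812 0.0108] F [-0.1489 -0.6427 -1.4388] w 0.0232 S [-37.8596 -29.7266]
```

View pics/w3.png

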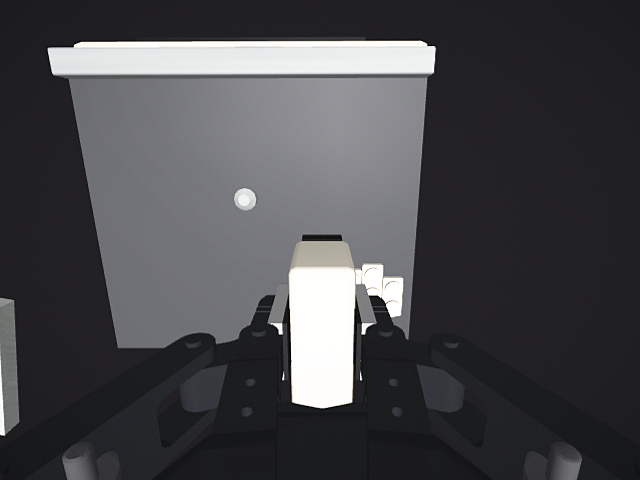

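View pics/s3c.png

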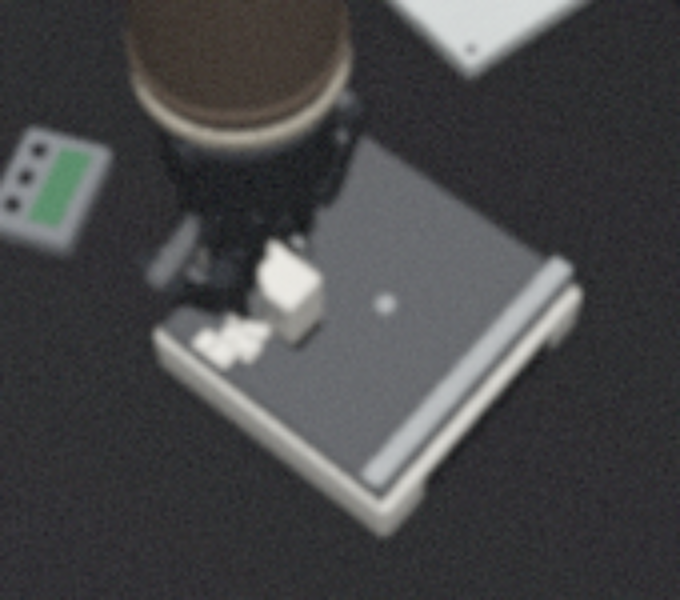

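The caps are bunched ahead of the foot, at wrist (372,275) and (393,295), so I'll push on over the edge.

```bash
python3 -m creep '[{"dx":-0.05,"dy":-0.28,"dz":0,"rx":0,"ry":0,"rz":0,"fingers":0},{"dx":-0.05,"dy":-0.28,"dz":0,"rx":0,"ry":0,"rz":0,"fingers":0},{"dx":-0.05,"dy":-0.28,"dz":0,"rx":0,"ry":0,"rz":0,"fingers":0},{"dx":-0.05,"dy":-0.28,"dz":0,"rx":0,"ry":0,"rz":0,"fingers":0},{"dx":0,"dy":0,"dz":0,"rx":0,"ry":0,"rz":0,"fingers":0}]' 50;python3 -c "
from h import *;st();snap('wrist','w4.png');d=snap('scene','s4.png');cv2.imwrite('pics/s4c.png',cv2.resize(d['pixels'][190:340,230:400],None,fx=4,fy=4)[...,::-1])"
```

```text
clock: 6.78
eef_pos: [0.4816, -0.0365, 0.2362]
ee_rot: [[0.001, -0.172, -0.985], [-0.001, -0.985, 0.172], [-1.0, 0.0, -0.001]]
wrist_force: [0.1, 0.6, -0.9]
grip_width: 0.0234
t 6.78 tcp [ 0.4816 -0.0365  0.2362] yaw -9.88 tilt [ 0.0562 -0.0324] F [ 0.0836  0.616  -0.9102] w 0.0234 S [-38.422  -91.4374]
```

View pics/w4.png

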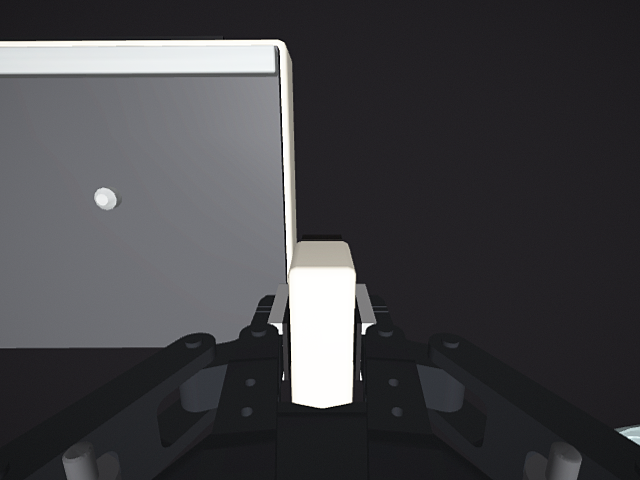

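View pics/s4c.png

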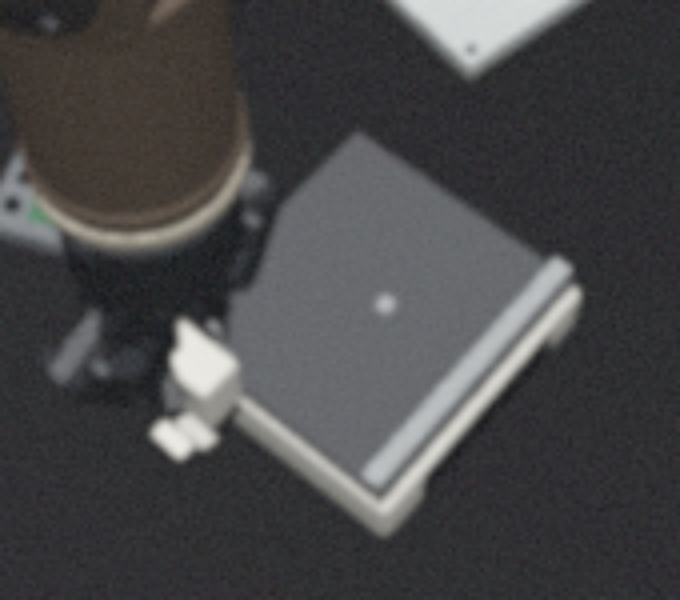

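The deck is clear and the caps are on the bench, with two visible at scene crop (170,438) and (197,432). I'll lift, put the scraper back near where it stood, and check the deck and the third cap once the arm is out of the way.

```bash
python3 -m creep '[{"dx":0,"dy":0,"dz":0.6,"rx":0,"ry":0,"rz":0,"fingers":0},{"dx":0.05,"dy":-0.9,"dz":0.2,"rx":0,"ry":0,"rz":0.4,"fingers":0},{"dx":0.05,"dy":-1,"dz":0,"rx":0,"ry":0,"rz":0.4,"fingers":0},{"dx":0.05,"dy":-1,"dz":0,"rx":0,"ry":0,"rz":0.4,"fingers":0},{"dx":0,"dy":-1,"dz":0,"rx":0,"ry":0,"rz":0,"fingers":0}]' 50;python3 -m creep '[{"dx":0,"dy":-0.6,"dz":-0.5,"rx":0,"ry":0,"rz":0,"fingers":0},{"dx":0,"dy":0,"dz":-0.6,"rx":0,"ry":0,"rz":0,"fingers":0},{"dx":0,"dy":0,"dz":0,"rx":0,"ry":0,"rz":0,"fingers":0}]' 50;python3 -c "
from h import *;st()"
```

```text
clock: 7.5
eef_pos: [0.4918, -0.2267, 0.2783]
ee_rot: [[0.004, -0.046, -0.999], [0.003, -0.999, 0.046], [-1.0, -0.004, -0.004]]
wrist_force: [0.3, 0.1, -1.2]
grip_width: 0.0232
clock: 7.88
eef_pos: [0.4923, -0.2611, 0.2225]
ee_rot: [[0.007, -0.05, -0.999], [0.001, -0.999, 0.05], [-1.0, -0.002, -0.006]]
wrist_force: [-0.3, -0.2, -0.0]
grip_width: 0.0237
t 7.88 tcp [ 0.4923 -0.2611  0.2225] yaw -2.87 tilt [0.376  0.0849] F [-0.2764 -0.2358 -0.0012] w 0.0237 S [   9.5978 -311.0308]
```

```bash
python3 -m creep '[{"dx":0,"dy":0,"dz":-0.5,"rx":-0.02,"ry":0.07,"rz":0,"fingers":0},{"dx":0,"dy":0,"dz":-0.06,"rx":0,"ry":0,"rz":0,"fingers":0},{"dx":0,"dy":0,"dz":0,"rx":0,"ry":0,"rz":0,"fingers":0}]' 50;python3 -c "
from h import *;st()"
```

```text
clock: 8.25
eef_pos: [0.4947, -0.2594, 0.1973]
ee_rot: [[0.004, -0.047, -0.999], [-0.001, -0.999, 0.047], [-1.0, 0.001, -0.004]]
wrist_force: [-0.1, 0.0, -0.0]
grip_width: 0.0232
t 8.25 tcp [ 0.4947 -0.2594  0.1973] yaw -2.68 tilt [ 0.242  -0.0405] F [-0.0929  0.0457 -0.023 ] w 0.0232 S [  11.6655 -308.938 ]
```

```bash
python3 -m creep '[{"dx":0,"dy":0,"dz":-0.1,"rx":0,"ry":0.04,"rz":0,"fingers":0},{"dx":0,"dy":0,"dz":-0.05,"rx":0,"ry":0,"rz":0,"fingers":0},{"dx":0,"dy":0,"dz":-0.02,"rx":0,"ry":0,"rz":0,"fingers":0}]' 50;python3 -c "
from h import *;st()"
```

```text
clock: 8.62
eef_pos: [0.4957, -0.2592, 0.1907]
ee_rot: [[0.004, -0.046, -0.999], [-0.002, -0.999, 0.046], [-1.0, 0.002, -0.004]]
wrist_force: [0.3, -0.7, 0.0]
grip_width: 0.0233
t 8.62 tcp [ 0.4957 -0.2592  0.1907] yaw -2.63 tilt [ 0.2257 -0.1126] F [ 0.3185 -0.682   0.0043] w 0.0233 S [  12.6109 -308.6217]
```

```bash
python3 -m creep '[{"dx":0,"dy":0,"dz":-0.03,"rx":0,"ry":0.03,"rz":0,"fingers":0},{"dx":0,"dy":0,"dz":-0.03,"rx":0,"ry":0,"rz":0,"fingers":0}]' 50;python3 -c "
from h import *;st()"
```

```text
clock: 8.88
eef_pos: [0.4959, -0.2592, 0.1902]
ee_rot: [[0.002, -0.046, -0.999], [-0.002, -0.999, 0.046], [-1.0, 0.002, -0.002]]
wrist_force: [-8.9, 3.5, 27.0]
grip_width: 0.0232
t 8.88 tcp [ 0.4959 -0.2592  0.1902] yaw -2.65 tilt [ 0.1228 -0.1392] F [-8.9121  3.4727 27.0174] w 0.0232 S [  12.81   -308.5641]
```

The scraper is on the bench. I'll release it.

```bash
python3 -m creep '[{"dx":0,"dy":0,"dz":0.01,"rx":0,"ry":0,"rz":0,"fingers":0.5},{"dx":0,"dy":0,"dz":0,"rx":0,"ry":0,"rz":0,"fingers":1},{"dx":0,"dy":0,"dz":0,"rx":0,"ry":0,"rz":0,"fingers":1},{"dx":0,"dy":0,"dz":0,"rx":0,"ry":0,"rz":0,"fingers":1}]' 50;python3 -c "
from h import *;st()"
```

```text
clock: 9.38
eef_pos: [0.496, -0.2594, 0.1911]
ee_rot: [[0.003, -0.046, -0.999], [-0.003, -0.999, 0.046], [-1.0, 0.003, -0.003]]
wrist_force: [-0.1, -0.1, 0.6]
grip_width: 0.0852
t 9.38 tcp [ 0.496  -0.2594  0.1911] yaw -2.66 tilt [ 0.1598 -0.1622] F [-0.082  -0.121   0.5569] w 0.0852 S [  12.9676 -308.7618]
```

```bash
python3 -m creep '[{"dx":0,"dy":0,"dz":0.9,"rx":0,"ry":0,"rz":0,"fingers":1},{"dx":0,"dy":0,"dz":0.9,"rx":0,"ry":0,"rz":0,"fingers":1},{"dx":0,"dy":0,"dz":0.9,"rx":0,"ry":0,"rz":0,"fingers":1},{"dx":0,"dy":0,"dz":0,"rx":0,"ry":0,"rz":0,"fingers":1}]' 50;python3 -c "
from h import *;st();d=snap('top','t5.png');cv2.imwrite('pics/t5c.png',cv2.resize(d['pixels'][165:285,270:530],None,fx=3,fy=3)[...,::-1]);d=snap('scene','s5.png');cv2.imwrite('pics/s5c.png',cv2.resize(d['pixels'][190:440,180:400],None,fx=2.4,fy=2.4)[...,::-1])"
```

```text
clock: 9.88
eef_pos: [0.4954, -0.2591, 0.3288]
ee_rot: [[0.0, -0.046, -0.999], [-0.002, -0.999, 0.046], [-1.0, 0.002, -0.001]]
wrist_force: [1.1, -0.5, -0.4]
grip_width: 0.0855
t 9.88 tcp [ 0.4954 -0.2591  0.3288] yaw -2.66 tilt [ 0.0279 -0.0943] F [ 1.1369 -0.5312 -0.4357] w 0.0855 S [  12.3416 -308.5708]
```

View pics/t5c.png

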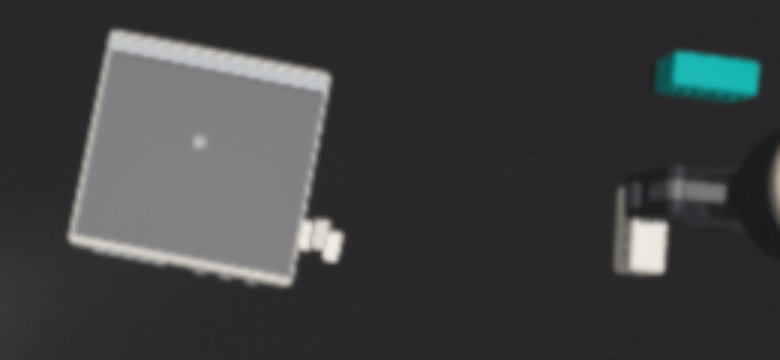

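View pics/s5c.png

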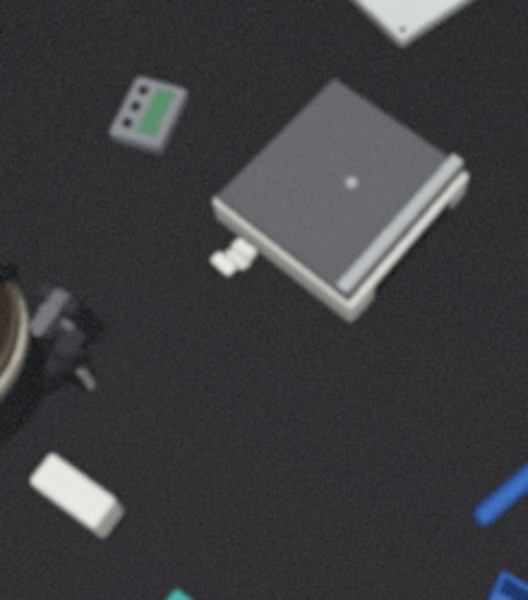

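The deck is clear and the scraper stands at top crop (647,245). One cap is right against the station wall at (305,235), so I'll check its height.

```bash
python3 - <<'E'
from h import *
for f,v in(('t5.png',(238,250,368,388)),('s5.png',(280,310,262,292))):
    d=load(f);W=cloud(d); V=d['pixels'].min(-1)
    a,b,c,e=v
    m=np.zeros((480,640),bool);m[a:b,c:e]=1
    S=(W[...,:2]-ST)@RS*1000
    m&=(V>150)&(S[...,1]<-70)
    q=np.c_[S[m],W[m][:,2]*1000]; q=q[q[:,1].argsort()]; print(f,len(q)); print(np.round(q[::max(1,len(q)//40)]).astype(int).tolist())
E
python3 -c "
from h import *
d=load('t5.png');cv2.imwrite('pics/t5d.png',cv2.resize(d['pixels'][225:265,355:395],(600,600),interpolation=cv2.INTER_CUBIC)[...,::-1])
d=load('s5.png');cv2.imwrite('pics/s5d.png',cv2.resize(d['pixels'][265:315,255:305],(600,600),interpolation=cv2.INTER_CUBIC)[...,::-1])"
```

```text
t5.png 140
[[-39, -111, -1], [-33, -109, 6], [-42, -108, 7], [-33, -107, 2], [-44, -107, 6], [-40, -106, 5], [-45, -105, 5], [-41, -104, 3], [-37, -103, 8], [-35, -102, 9], [-43, -102, 7], [-35, -101, 4], [-33, -100, 4], [-29, -99, 6], [-27, -99, 6], [-33, -98, 7], [-31, -97, 9], [-27, -97, 7], [-34, -96, 7], [-29, -95, 5], [-41, -95, 9], [-36, -94, 6], [-32, -93, 7], [-41, -93, 7], [-28, -93, 6], [-34, -92, 6], [-28, -91, 3], [-26, -90, 4], [-32, -90, -1], [-41, -90, -1], [-39, -89, 1], [-35, -88, 5], [-44, -87, 6], [-40, -87, 4], [-36, -86, 5], [-32, -85, 6], [-40, -84, 5], [-36, -84, 3], [-32, -83, 3], [-30, -82, 7], [-36, -82, 4], [-35, -81, 9], [-33, -77, 34], [-41, -77, 35], [-50, -76, 38], [-38, -75, 47], [-44, -74, 43]]
s5.png 218
[[-33, -110, 0], [-39, -109, 0], [-39, -108, 4], [-42, -108, 8], [-46, -107, 5], [-36, -106, 3], [-32, -105, 3], [-35, -104, 6], [-38, -103, 5], [-35, -102, 3], [-43, -101, 4], [-39, -100, 3], [-34, -99, 10], [-47, -98, 0], [-50, -98, -1], [-36, -96, 6], [-32, -96, 7], [-27, -95, 7], [-36, -94, 6], [-43, -93, 5], [-30, -91, 7], [-47, -89, -2], [-39, -88, 3], [-29, -87, 1], [-43, -87, 5], [-41, -86, 5], [-39, -85, 7], [-37, -84, 8], [-36, -82, 2], [-40, -81, 4], [-27, -80, 1], [-29, -79, 2], [-48, -78, -2], [-13, -78, 32], [-37, -78, 31], [-50, -78, 36], [-27, -78, 30], [-43, -77, 31], [-19, -77, 35], [-22, -77, 35], [-33, -76, 33], [-28, -76, 35], [-35, -75, -3], [-18, -75, 33]]
```

```bash
ls pics
```

```text
crop1.png
crop2.png
s3.npz
s3.png
s3c.png
s4.npz
s4.png
s4c.png
s5.npz
s5.png
s5c.png
s5d.png
scene0.npz
scene0.png
t2.npz
t2.png
t2c.png
t5.npz
t5.png
t5c.png
t5d.png
top0.npz
top0.png
w1.npz
w1.png
w2.npz
w2.png
w3.npz
w3.png
w4.npz
w4.png
wrist0.npz
wrist0.png
```

View pics/s5d.png

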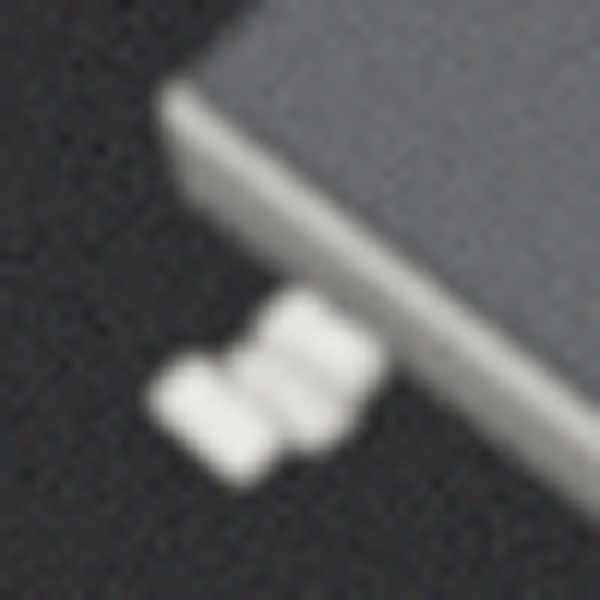

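All three caps lie on the bench, with tops at about 6–8 mm. Now I'll move to the cover.

```bash
python3 -m creep '[{"dx":-0.04,"dy":1,"dz":0,"rx":0,"ry":0,"rz":-0.4,"fingers":1},{"dx":-0.04,"dy":1,"dz":0,"rx":0,"ry":0,"rz":-0.4,"fingers":1},{"dx":-0.04,"dy":1,"dz":0,"rx":0,"ry":0,"rz":-0.4,"fingers":1},{"dx":-0.04,"dy":1,"dz":0,"rx":0,"ry":0,"rz":-0.4,"fingers":1},{"dx":-0.04,"dy":1,"dz":0,"rx":0,"ry":0,"rz":-0.4,"fingers":1}]' 50;python3 -m creep '[{"dx":-0.04,"dy":1,"dz":0,"rx":0,"ry":0,"rz":-0.4,"fingers":1},{"dx":-0.04,"dy":1,"dz":0,"rx":0,"ry":0,"rz":-0.4,"fingers":1},{"dx":-0.04,"dy":1,"dz":0,"rx":0,"ry":0,"rz":-0.4,"fingers":1},{"dx":-0.04,"dy":1,"dz":0,"rx":0,"ry":0,"rz":-0.4,"fingers":1},{"dx":-0.04,"dy":1,"dz":0,"rx":0,"ry":0,"rz":0,"fingers":1}]' 50;python3 -c "
from h import *;st()"
```

```text
clock: 10.6
eef_pos: [0.4805, -0.0062, 0.3181]
ee_rot: [[-0.016, -0.233, -0.972], [0.002, -0.972, 0.233], [-1.0, 0.002, 0.016]]
wrist_force: [1.0, 0.8, 0.1]
grip_width: 0.0855
clock: 11.22
eef_pos: [0.4668, 0.2507, 0.3104]
ee_rot: [[-0.028, -0.371, -0.928], [0.0, -0.928, 0.371], [-1.0, 0.01, 0.026]]
wrist_force: [0.8, 0.2, -0.4]
grip_width: 0.0855
t 11.22 tcp [0.4668 0.2507 0.3104] yaw -21.8 tilt [-1.6025  0.0186] F [ 0.7533  0.2182 -0.3874] w 0.0855 S [-100.8989  189.3526]
```

```bash
python3 -m creep '[{"dx":0.1,"dy":0.7,"dz":0,"rx":0,"ry":-0.32,"rz":0.22,"fingers":1},{"dx":0,"dy":0,"dz":0,"rx":0,"ry":0,"rz":0,"fingers":1}]' 50;python3 -c "
from h import *;st();d=snap('wrist','w6.png');W=cloud(d)
import scipy.ndimage as nd
z=W[...,2]
for zr in((.050,.063),(.006,.017)):
  l,n=nd.label((z>zr[0])&(z<zr[1]))
  for i in range(1,n+1):
    if (l==i).sum()>800: blob(W,i,(0,640,0,480),(0,.1),l==i), print(np.argwhere(l==i).mean(0))"
```

```text
clock: 11.48
eef_pos: [0.4696, 0.291, 0.3069]
ee_rot: [[-0.004, -0.347, -0.938], [-0.001, -0.938, 0.347], [-1.0, 0.002, 0.004]]
wrist_force: [0.4, -0.5, 0.3]
grip_width: 0.0856
t 11.47 tcp [0.4696 0.291  0.3069] yaw -20.29 tilt [-0.2513 -0.0313] F [ 0.3782 -0.5164  0.2871] w 0.0856 S [-104.8514  229.4838]
1 2715 rect mm [472.7 290.6] [23.5 50.1] 68.7 z [0.0594 0.0502 0.0621]
[240.9587 319.7613]
2 2510 rect mm [467.  472.6] [24.4 50. ] 59.3 z [0.0592 0.05   0.0615]
[332.3733  83.0402]
1 940 rect mm [523.  129.6] [  3.2 101.5] 81.0 z [0.013  0.0063 0.017 ]
[ 75.8213 513.2053]
14 14551 rect mm [472.3 291. ] [110.3  96.6] 68.9 z [0.0136 0.0061 0.0166]
[219.6945 319.7024]
15 9584 rect mm [466.9 473.7] [111.4  97. ] 59.9 z [0.0136 0.006  0.0169]
[288.5217 114.1774]
22 5422 rect mm [304.1 325.6] [105.5  96.3] 21.1 z [0.0137 0.006  0.0164]
[382.7551 348.7075]
```

View pics/w6.png

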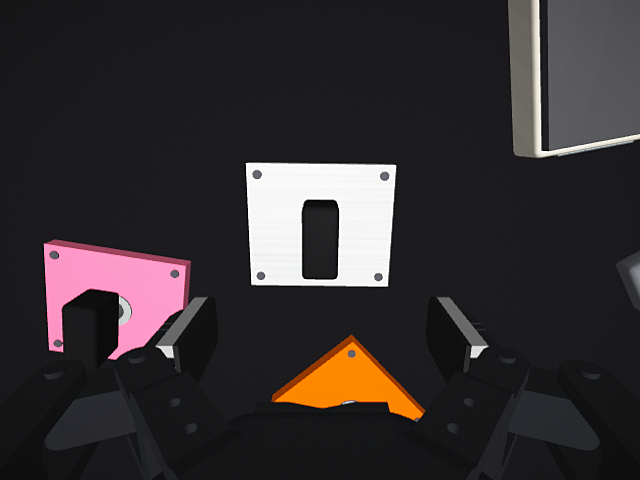

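The wrist view shows the aluminium cover centred, its bar at (320,241), with pink to the left and orange below. It measures (0.473,0.290), as in the top view. I'll descend.

```bash
python3 -m creep '[{"dx":0.07,"dy":0,"dz":-0.7,"rx":0,"ry":-0.05,"rz":-0.1,"fingers":1},{"dx":0,"dy":0,"dz":-0.7,"rx":0,"ry":0,"rz":0,"fingers":1},{"dx":0,"dy":0,"dz":-0.4,"rx":0,"ry":0,"rz":0,"fingers":1},{"dx":0,"dy":0,"dz":0,"rx":0,"ry":0,"rz":0,"fingers":1}]' 50;python3 -c "
from h import *;st()"
```

```text
clock: 12.02
eef_pos: [0.473, 0.2828, 0.2112]
ee_rot: [[-0.006, -0.363, -0.932], [-0.008, -0.932, 0.363], [-1.0, 0.01, 0.003]]
wrist_force: [-0.6, -0.2, 0.1]
grip_width: 0.0853
t 12.03 tcp [0.473  0.2828 0.2112] yaw -21.28 tilt [-0.3546 -0.4847] F [-0.5647 -0.1675  0.0659] w 0.0853 S [-100.178   222.0284]
```

```bash
python3 -m creep '[{"dx":0,"dy":0.14,"dz":-0.15,"rx":0.1,"ry":-0.07,"rz":0.07,"fingers":1},{"dx":0,"dy":0,"dz":-0.03,"rx":0,"ry":0,"rz":0,"fingers":1}]' 80;python3 -c "
from h import *;st()"
```

```text
clock: 12.28
eef_pos: [0.4735, 0.2894, 0.2026]
ee_rot: [[0.001, -0.358, -0.934], [0.001, -0.934, 0.358], [-1.0, -0.001, -0.001]]
wrist_force: [-0.6, 0.2, -0.0]
grip_width: 0.0855
t 12.28 tcp [0.4735 0.2894 0.2026] yaw -21.0 tilt [0.057 0.063] F [-0.5568  0.1621 -0.0013] w 0.0855 S [-100.7382  228.552 ]
```

```bash
python3 -m creep '[{"dx":0,"dy":0,"dz":0,"rx":0,"ry":0,"rz":0,"fingers":0},{"dx":0,"dy":0,"dz":0,"rx":0,"ry":0,"rz":0,"fingers":0},{"dx":0,"dy":0,"dz":0,"rx":0,"ry":0,"rz":0,"fingers":0},{"dx":0,"dy":0,"dz":0,"rx":0,"ry":0,"rz":0,"fingers":0},{"dx":0,"dy":0,"dz":0,"rx":0,"ry":0,"rz":0,"fingers":0}]' 80; python3 -c "
from h import *;st()"
```

```text
clock: 12.9
eef_pos: [0.4739, 0.2896, 0.2043]
ee_rot: [[0.003, -0.358, -0.934], [0.002, -0.934, 0.358], [-1.0, -0.003, -0.002]]
wrist_force: [-0.5, 0.6, -0.4]
grip_width: 0.0227
t 12.9 tcp [0.4739 0.2896 0.2043] yaw -21.0 tilt [0.1786 0.1377] F [-0.5119  0.6021 -0.361 ] w 0.0227 S [-100.3198  228.8375]
```

The handle is gripped (22.7 mm). I'll lift and carry it over the station.

```bash
python3 -m creep '[{"dx":0,"dy":0,"dz":0.4,"rx":0,"ry":0,"rz":0,"fingers":0},{"dx":0,"dy":0,"dz":0.8,"rx":0,"ry":0,"rz":0,"fingers":0},{"dx":0,"dy":0,"dz":0.8,"rx":0,"ry":0,"rz":0,"fingers":0},{"dx":0,"dy":0,"dz":0,"rx":0,"ry":0,"rz":0,"fingers":0}]' 80; python3 -c "
from h import *;st()"; python3 -m creep '[{"dx":0.2,"dy":-0.7,"dz":0,"rx":0,"ry":0,"rz":0.4,"fingers":0},{"dx":0.3,"dy":-0.8,"dz":0,"rx":0,"ry":0,"rz":0.5,"fingers":0},{"dx":0.3,"dy":-0.8,"dz":0,"rx":0,"ry":0,"rz":0.5,"fingers":0},{"dx":0.3,"dy":-0.8,"dz":0,"rx":0,"ry":0,"rz":0.5,"fingers":0},{"dx":0.2,"dy":-0.7,"dz":0,"rx":0,"ry":0,"rz":0.3,"fingers":0}]' 80; python3 -c "
from h import *;st()"
```

```text
clock: 13.4
eef_pos: [0.4727, 0.2886, 0.3048]
ee_rot: [[-0.001, -0.358, -0.934], [-0.001, -0.934, 0.358], [-1.0, 0.001, 0.001]]
wrist_force: [0.2, -0.7, -3.7]
grip_width: 0.0225
t 13.4 tcp [0.4727 0.2886 0.3048] yaw -20.99 tilt [-0.0693 -0.035 ] F [ 0.236  -0.7257 -3.6963] w 0.0225 S [-101.3841  227.6985]
clock: 14.02
eef_pos: [0.5352, 0.0957, 0.2981]
ee_rot: [[-0.01, -0.16, -0.987], [-0.003, -0.987, 0.16], [-1.0, 0.005, 0.01]]
wrist_force: [-0.3, -0.5, -3.8]
grip_width: 0.0226
t 14.03 tcp [0.5352 0.0957 0.2981] yaw -9.19 tilt [-0.5844 -0.1672] F [-0.3004 -0.5336 -3.8115] w 0.0226 S [-7.5697 47.9415]
```

```bash
python3 -m creep '[{"dx":0.12,"dy":-0.88,"dz":0,"rx":0.03,"ry":-0.12,"rz":-0.08,"fingers":0},{"dx":0,"dy":0,"dz":-0.35,"rx":0,"ry":0,"rz":0,"fingers":0},{"dx":0,"dy":0,"dz":0,"rx":0,"ry":0,"rz":0,"fingers":0}]' 80; python3 -c "
from h import *;st();d=snap('wrist','w7.png');snap('scene','s7.png');d=snap('top','t7.png');W=cloud(d);blob(W,'plate',(270,410,160,290),(.075,.100))
cv2.imwrite('pics/t7c.png',cv2.resize(d['pixels'][160:270,280:400],None,fx=5,fy=5)[...,::-1])"
```

```text
clock: 14.4
eef_pos: [0.5403, 0.0455, 0.2756]
ee_rot: [[-0.006, -0.173, -0.985], [-0.003, -0.985, 0.173], [-1.0, 0.004, 0.006]]
wrist_force: [-0.9, -0.1, -2.5]
grip_width: 0.0226
t 14.4 tcp [0.5403 0.0455 0.2756] yaw -9.94 tilt [-0.36   -0.1801] F [-0.9279 -0.1417 -2.5444] w 0.0226 S [ 5.8    -0.7692]
plate 457 rect mm [521.4  77.8] [50.1 48.9] 80.2 z [0.0844 0.0772 0.0891]
```

View pics/w7.png

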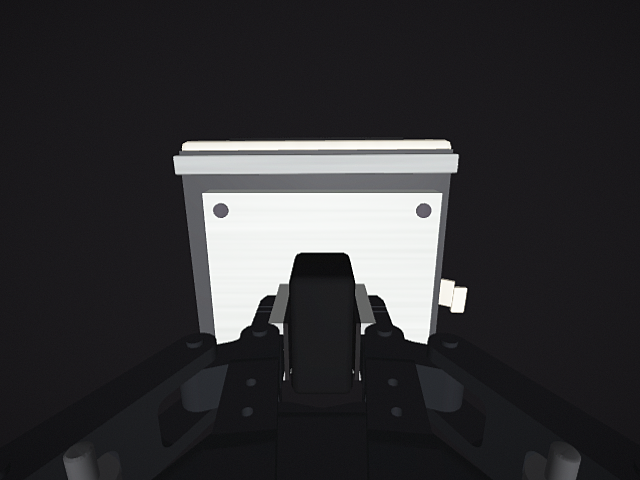

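View pics/t7c.png

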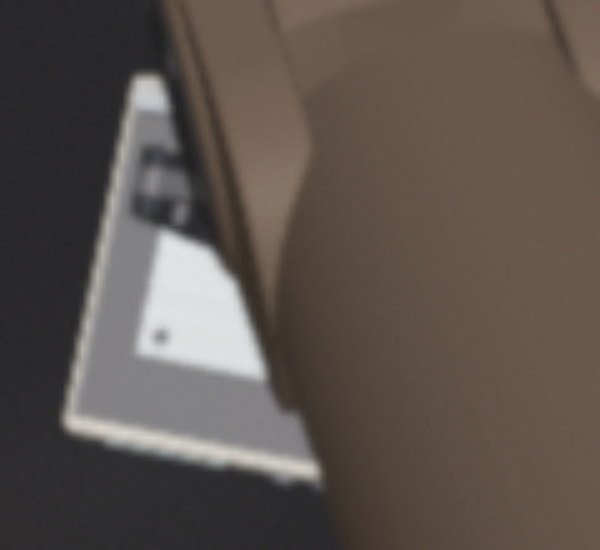

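The wrist view shows the plate, with its far edge at row 193, behind the fence (row 163). I'll measure the plate against the fence in this one view, where calibration errors largely cancel.

```bash
python3 - <<'E'
from h import *
d=load('w7.png');W=cloud(d);S=np.dstack([(W[...,:2]-ST)@RS*1000,W[...,2]*1000])
# plate top
z=S[...,2]
pl=(z>78)&(z<92)&(np.arange(480)[:,None]<340)&(d['pixels'].min(-1)>120)
P=S[pl]; print('plate z',np.median(P[:,2]),len(P))
def line(rows_y,xs): return np.polyfit(rows_y,xs,1)
ys=np.arange(-50,52,4.); e=[P[(abs(P[:,1]-y)<2)][:,0].max() if (abs(P[:,1]-y)<2).sum()>5 else np.nan for y in ys]; e=np.array(e);k=~np.isnan(e);print('plate far edge',np.polyfit(ys[k],e[k],1),e)
for x in (30,40,50):
    q=P[abs(P[:,0]-x)<2]; 
    if len(q): print('sides at',x,q[:,1].min(),q[:,1].max(),'mid',(q[:,1].min()+q[:,1].max())/2)
f=(z>53)&(z<60)&(np.arange(480)[:,None]<185)&(np.arange(480)[:,None]>148)
F=S[f]; print('fence z',np.median(F[:,2]),'y',F[:,1].min(),F[:,1].max())
e=[F[abs(F[:,1]-y)<2][:,0].min() for y in np.arange(-60,62,10)]; print('fence inner',np.polyfit(np.arange(-60,62,10),e,1))
E
```

```text
plate z 84.77399575016392 23690
plate far edge [ 0.0071 50.5394] [50.2494 50.2548 50.2835 50.2277 50.2056 50.3757 50.3142 50.4069 50.4122
 50.3899 50.4733 50.563  50.4857 50.4785 50.6364 50.5638 50.6037 50.609
 50.8427 50.7191 50.7103 50.7207 50.8124 50.8047 50.9574 50.9242]
sides at 30 -56.75965472331393 53.71117756336596 mid -1.5242385799739857
sides at 40 -56.75305723409953 53.667967132633116 mid -1.5425450507332066
sides at 50 -56.63429174657017 53.55803197804341 mid -1.5381298842633804
fence z 56.495984579196914 y -73.546501202188 76.43355557232354
fence inner [ 0.0024 56.7076]
```

```bash
python3 - <<'E'
from h import *
d=load('w3.png');W=cloud(d);S=np.dstack([(W[...,:2]-ST)@RS*1000,W[...,2]*1000]);z=S[...,2]
rr=np.arange(480)[:,None]
f=(z>53)&(z<60)&(rr<90)
F=S[f];print('fence y',F[:,1].min(),F[:,1].max(),'z',np.median(F[:,2])); ys=np.arange(-60,62,10)
print(np.polyfit(ys,[F[abs(F[:,1]-y)<2][:,0].min() for y in ys],1))
m=np.zeros((480,640),bool);m[180:220,228:262]=1
print('deck z',np.median(z[m]))
p=m&(z>np.median(z[m])+3.5); print('pin pts',S[p].mean(0),S[p].min(0),S[p].max(0),p.sum())
dk=(abs(z-np.median(z[m]))<2)&(rr<340)&(d['pixels'].max(-1)<150); D=S[dk]; print('deck y',[ (D[abs(D[:,0]-x)<2][:,1].min(),D[abs(D[:,0]-x)<2][:,1].max()) for x in(0,20,40)])
E
```

```text
fence y -73.99546664128765 76.48514994917586 z 56.392800726634576
[ 0.0016 56.2963]
deck z nan<stdin>:9: RuntimeWarning: Mean of empty slice.
  ret = um.true_divide(
Traceback (most recent call last):
ValueError: zero-size array to reduction operation minimum which has no identity
```

```bash
python3 - <<'E'
from h import *
d=load('w3.png');W=cloud(d);S=np.dstack([(W[...,:2]-ST)@RS*1000,W[...,2]*1000]);z=S[...,2]
m=np.zeros((480,640),bool);m[185:215,230:262]=1
dz=np.nanmedian(z[m]);p=m&(z>dz+3)
print(dz,np.nanmean(S[p],0),np.nanmin(S[p],0),np.nanmax(S[p],0))
t=p&(z>dz+5.5);print('tip',S[t].mean(0),t.sum())
E
```

```text
47.25149477086815 [ 6.8463  4.3225 52.5243] [ 1.8179 -0.3922 50.3098] [11.3576  9.3913 55.0954]
tip [ 6.9096  4.5636 53.5352] 158
```

The pin's y is +3.3 mm here, as in the top view. Relative to the fence the plate is at about (3.8,-3.0) mm, so it must shift about +4 and +6 mm in station axes. I'll correct that and start lowering.

```bash
python3 -m creep '[{"dx":0.08,"dy":0.1,"dz":-0.15,"rx":0.03,"ry":-0.07,"rz":0.06,"fingers":0},{"dx":0,"dy":0,"dz":-0.1,"rx":0,"ry":0,"rz":0,"fingers":0}]' 80; python3 -c "
from h import *;st()"
```

```text
clock: 14.8
eef_pos: [0.5459, 0.0533, 0.2656]
ee_rot: [[0.007, -0.164, -0.987], [0.001, -0.987, 0.164], [-1.0, -0.002, -0.006]]
wrist_force: [0.5, -0.2, -3.4]
grip_width: 0.0228
t 14.8 tcp [0.5459 0.0533 0.2656] yaw -9.41 tilt [0.3732 0.0698] F [ 0.5399 -0.1809 -3.3927] w 0.0228 S [10.0704  7.9099]
```

```bash
python3 -m creep '[{"dx":-0.03,"dy":-0.06,"dz":-0.05,"rx":-0.01,"ry":0.07,"rz":-0.05,"fingers":0},{"dx":0,"dy":0,"dz":0,"rx":0,"ry":0,"rz":0,"fingers":0}]' 80; python3 -c "
from h import *;st()"
```

```text
clock: 15.05
eef_pos: [0.5441, 0.0506, 0.2624]
ee_rot: [[-0.001, -0.167, -0.986], [0.0, -0.986, 0.167], [-1.0, 0.0, 0.001]]
wrist_force: [-0.6, 0.5, -3.3]
grip_width: 0.0226
t 15.05 tcp [0.5441 0.0506 0.2624] yaw -9.62 tilt [-0.0553  0.0067] F [-0.5593  0.4941 -3.3341] w 0.0226 S [8.7079 4.9222]
```

```bash
python3 -m creep '[{"dx":0.01,"dy":0,"dz":-0.06,"rx":0,"ry":0,"rz":0,"fingers":0},{"dx":0,"dy":0,"dz":-0.05,"rx":0,"ry":0,"rz":0,"fingers":0}]' 80; python3 -c "
from h import *;st()"; python3 -m creep '[{"dx":0,"dy":0,"dz":-0.05,"rx":0,"ry":0,"rz":0,"fingers":0},{"dx":0,"dy":0,"dz":-0.03,"rx":0,"ry":0,"rz":0,"fingers":0}]' 80; python3 -c "
from h import *;st()"
```

```text
clock: 15.3
eef_pos: [0.5448, 0.0505, 0.257]
ee_rot: [[-0.0, -0.167, -0.986], [0.0, -0.986, 0.167], [-1.0, -0.0, 0.0]]
wrist_force: [-0.3, 0.4, -3.1]
grip_width: 0.0228
t 15.3 tcp [0.5448 0.0505 0.257 ] yaw -9.63 tilt [-0.0169  0.0075] F [-0.3405  0.3834 -3.0602] w 0.0228 S [9.3827 4.9393]
clock: 15.55
eef_pos: [0.5448, 0.0504, 0.2526]
ee_rot: [[-0.0, -0.168, -0.986], [0.0, -0.986, 0.168], [-1.0, -0.0, 0.0]]
wrist_force: [-0.2, -0.1, -3.2]
grip_width: 0.0226
t 15.55 tcp [0.5448 0.0504 0.2526] yaw -9.64 tilt [-0.0164  0.0085] F [-0.1513 -0.1095 -3.1999] w 0.0226 S [9.3923 4.8586]
```

There's still no contact 3–4 mm below the pin-tip height, so the hole appears to be over the pin. I'll continue down.

```bash
python3 -m creep '[{"dx":0,"dy":0,"dz":-0.04,"rx":0,"ry":0,"rz":0,"fingers":0},{"dx":0,"dy":0,"dz":-0.03,"rx":0,"ry":0,"rz":0,"fingers":0}]' 80; python3 -c "
from h import *;st()"; python3 -m creep '[{"dx":0,"dy":0,"dz":-0.04,"rx":0,"ry":0,"rz":0,"fingers":0},{"dx":0,"dy":0,"dz":-0.03,"rx":0,"ry":0,"rz":0,"fingers":0}]' 80; python3 -c "
from h import *;st()"
```

```text
clock: 15.8
eef_pos: [0.5448, 0.0504, 0.249]
ee_rot: [[-0.0, -0.167, -0.986], [0.0, -0.986, 0.167], [-1.0, -0.0, 0.0]]
wrist_force: [-2.0, 0.4, 1.7]
grip_width: 0.0226
t 15.8 tcp [0.5448 0.0504 0.249 ] yaw -9.64 tilt [-0.0178  0.0046] F [-2.0419  0.374   1.6725] w 0.0226 S [9.397  4.8438]
clock: 16.05
eef_pos: [0.5447, 0.0505, 0.2459]
ee_rot: [[-0.0, -0.168, -0.986], [0.0, -0.986, 0.168], [-1.0, -0.0, 0.0]]
wrist_force: [-1.6, 0.1, 2.5]
grip_width: 0.0227
t 16.05 tcp [0.5447 0.0505 0.2459] yaw -9.64 tilt [-0.0006  0.0042] F [-1.5626  0.0849  2.5211] w 0.0227 S [9.3528 4.8884]
```

Contact came at TCP z 0.249, which is 45 mm above the bench-grasp height. So the plate is on the deck rather than on the pin's tip. I'll check flatness and squareness, then press.

```bash
cat > chk.py <<'E'
from h import *
import sys
d=snap('wrist',sys.argv[1]);W=cloud(d);S=np.dstack([(W[...,:2]-ST)@RS*1000,W[...,2]*1000]);z=S[...,2];rr=np.arange(480)[:,None]
br=d['pixels'].min(-1)
F=S[(z>53)&(z<61)&(rr<188)&(rr>100)]
pl=(z>53)&(z<65)&(rr<335)&(br>110)&(S[...,0]<np.percentile(F[:,0],5)-.0)&(rr>150)
cv2.imwrite('pics/mask.png',pl*255)
P=S[pl]
A=np.c_[P[:,:2],np.ones(len(P))];c,*_=np.linalg.lstsq(A,P[:,2],rcond=None);r=P[:,2]-A@c
print('plate plane slopes deg',np.degrees(c[:2]),'z at centre',np.median(P[:,2]),'resid',r.std(),len(P))
st()
E
python3 chk.py w8.png
```

```text
plate plane slopes deg [-0.671   0.0077] z at centre 58.56698781893761 resid 0.8486485237246489 25324
t 16.1 tcp [0.5448 0.0504 0.2457] yaw -9.64 tilt [0.0005 0.0034] F [-2.5877  0.163   3.76  ] w 0.0229 S [9.3733 4.8725][ WARN:0@1.291] global loadsave.cpp:1063 imwrite_ Unsupported depth image for selected encoder is fallbacked to CV_8U.
```

View pics/w8.png

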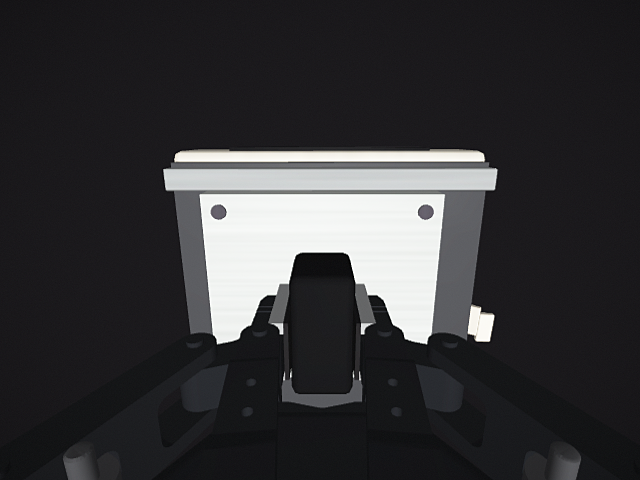

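```bash
python3 - <<'E'
from h import *
for f in('w3.png','w4.png','w8.png'):
    d=load(f);W=cloud(d);S=np.dstack([(W[...,:2]-ST)@RS*1000,W[...,2]*1000]);z=S[...,2];rr=np.arange(480)[:,None]
    dk=(z>44)&(z<50)&(abs(S[...,1])<72)&(S[...,0]<52)&(S[...,0]>-20)
    if f=='w8.png': dk&=(S[...,1]>60)|(S[...,1]<-60)
    P=S[dk];A=np.c_[P[:,:2],np.ones(len(P))];c=np.linalg.lstsq(A,P[:,2],rcond=None)[0];print(f,'deck',len(P),np.degrees(c[:2]),c[2])
pl=(z>54)&(z<64)&(rr>196)&(rr<335)&(d['pixels'].min(-1)>110); P=S[pl];A=np.c_[P[:,:2],np.ones(len(P))];c=np.linalg.lstsq(A,P[:,2],rcond=None)[0];print('plate',np.degrees(c[:2]),c[2])
ys=np.arange(-44,50,4)
P=S[(z>54)&(z<64)&(rr>191)&(rr<335)&(d['pixels'].min(-1)>110)]
e=[P[abs(P[:,1]-y)<2][:,0].max() for y in ys];print('edge',np.polyfit(ys,e,1))
F=S[(z>53)&(z<61)&(rr<189)&(rr>166)];ee=[F[abs(F[:,1]-y)<2][:,0].min() for y in ys];print('fence',np.polyfit(ys,ee,1),F[:,1].min(),F[:,1].max())
for x in(25,40): q=P[abs(P[:,0]-x)<2];print(q[:,1].min(),q[:,1].max())
E
```

```text
w3.png deck 50854 [-0.0854  0.0018] 46.57741432952168
w4.png deck 44739 [-0.0969 -0.0068] 46.577394937701335
w8.png deck 5107 [-0.038   0.0001] 46.644526669754065
plate [-0.0517  0.0103] 58.63893500746186
edge [ 0.0022 55.3835]
fence [ 0.0016 57.399 ] -73.68030642215076 76.30737197637691
-49.875822561726025 60.113271391653264
-50.03460769405555 60.17588955720858
```

The plate top is exactly 12.0 mm above the deck with equal slopes (0.05°). It is square to the fence within 0.05°, with a 2.0 mm gap, so it is on the pin and flat. Now I'll press the handle.

```bash
python3 -m creep '[{"dx":0,"dy":0,"dz":-0.05,"rx":0,"ry":0,"rz":0,"fingers":0},{"dx":0,"dy":0,"dz":-0.05,"rx":0,"ry":0,"rz":0,"fingers":0}]' 80; python3 -c "
from h import *;st()"; python3 -m creep '[{"dx":0,"dy":0,"dz":-0.04,"rx":0,"ry":0,"rz":0,"fingers":0},{"dx":0,"dy":0,"dz":-0.02,"rx":0,"ry":0,"rz":0,"fingers":0}]' 80; python3 -c "
from h import *;st()"
```

```text
clock: 16.35
eef_pos: [0.5447, 0.0504, 0.241]
ee_rot: [[0.0, -0.168, -0.986], [0.0, -0.986, 0.168], [-1.0, -0.0, -0.0]]
wrist_force: [-2.7, -0.3, 7.0]
grip_width: 0.0231
t 16.35 tcp [0.5447 0.0504 0.241 ] yaw -9.65 tilt [0.0205 0.0009] F [-2.7    -0.2733  7.0046] w 0.0231 S [9.3608 4.844 ]
clock: 16.6
eef_pos: [0.5447, 0.0505, 0.2382]
ee_rot: [[0.001, -0.168, -0.986], [0.0, -0.986, 0.168], [-1.0, -0.0, -0.001]]
wrist_force: [-4.2, -0.4, 7.4]
grip_width: 0.0225
t 16.6 tcp [0.5447 0.0505 0.2382] yaw -9.65 tilt [0.031  0.0005] F [-4.2006 -0.424   7.4432] w 0.0225 S [9.3108 4.8797]
```

```bash
python3 -m creep '[{"dx":-0.005,"dy":0,"dz":-0.03,"rx":0,"ry":0,"rz":0,"fingers":0},{"dx":0,"dy":0,"dz":0,"rx":0,"ry":0,"rz":0,"fingers":0}]' 80; python3 -c "
from h import *;st()"; python3 -m creep '[{"dx":0,"dy":0,"dz":-0.03,"rx":0,"ry":0,"rz":0,"fingers":0},{"dx":0,"dy":0,"dz":0,"rx":0,"ry":0,"rz":0,"fingers":0}]' 80; python3 -c "
from h import *;st()"
```

```text
clock: 16.85
eef_pos: [0.5445, 0.0505, 0.2374]
ee_rot: [[0.001, -0.168, -0.986], [-0.0, -0.986, 0.168], [-1.0, -0.0, -0.001]]
wrist_force: [-4.5, -0.6, 8.6]
grip_width: 0.0227
t 16.85 tcp [0.5445 0.0505 0.2374] yaw -9.65 tilt [ 0.0729 -0.0046] F [-4.5135 -0.6366  8.6322] w 0.0227 S [9.1634 4.8734]
clock: 17.1
eef_pos: [0.5445, 0.0505, 0.2375]
ee_rot: [[0.002, -0.168, -0.986], [-0.0, -0.986, 0.168], [-1.0, -0.0, -0.002]]
wrist_force: [-3.7, -0.3, 8.8]
grip_width: 0.0228
t 17.1 tcp [0.5445 0.0505 0.2375] yaw -9.65 tilt [ 0.1121 -0.0164] F [-3.731  -0.3359  8.8118] w 0.0228 S [9.0964 4.9041]
```

```bash
python3 -m creep '[{"dx":0,"dy":0,"dz":-0.03,"rx":0,"ry":0,"rz":0,"fingers":0},{"dx":0,"dy":0,"dz":-0.02,"rx":0,"ry":0,"rz":0,"fingers":0}]' 80; python3 chk.py w9.png 2>/dev/null; python3 - <<'E'
from h import *
d=load('w9.png');W=cloud(d);S=np.dstack([(W[...,:2]-ST)@RS*1000,W[...,2]*1000]);z=S[...,2];rr=np.arange(480)[:,None]
dk=(z>44)&(z<50)&(abs(S[...,1])<72)&(abs(S[...,1])>62)&(S[...,0]<52)&(S[...,0]>-20);P=S[dk];A=np.c_[P[:,:2],np.ones(len(P))];print('deck',np.linalg.lstsq(A,P[:,2],rcond=None)[0])
P=S[(z>54)&(z<64)&(rr>200)&(rr<335)&(d['pixels'].min(-1)>110)];A=np.c_[P[:,:2],np.ones(len(P))];print('plate',np.linalg.lstsq(A,P[:,2],rcond=None)[0])
s=snap('scene','s9.png');t=snap('top','t9.png')
cv2.imwrite('pics/s9c.png',cv2.resize(s['pixels'][120:480,120:480],(600,600))[...,::-1]);st()
E
```

```text
clock: 17.35
eef_pos: [0.5444, 0.0506, 0.2371]
ee_rot: [[0.003, -0.168, -0.986], [-0.001, -0.986, 0.168], [-1.0, 0.0, -0.003]]
wrist_force: [-7.8, -1.4, 19.6]
grip_width: 0.0223
plate plane slopes deg [-0.9758  0.0293] z at centre 58.51072971933333 resid 0.8736398484118408 27557
t 17.4 tcp [0.5444 0.0506 0.2371] yaw -9.66 tilt [ 0.1618 -0.0325] F [-7.2017 -0.4336 18.921 ] w 0.0226 S [8.9803 4.9212]
deck [-0.0013  0.0003 46.6414]
plate [-0.0013  0.0003 58.6235]
t 17.5 tcp [0.5444 0.0505 0.237 ] yaw -9.66 tilt [ 0.156  -0.0334] F [-7.5457 -1.1585 18.3649] w 0.0225 S [8.974  4.8654]
```

View pics/w9.png

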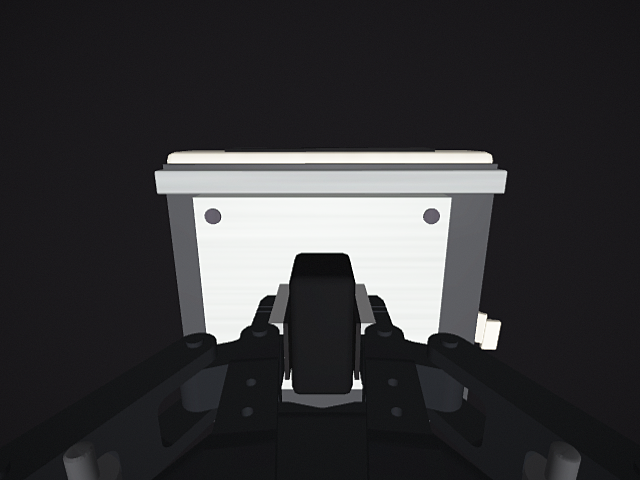

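View pics/s9c.png

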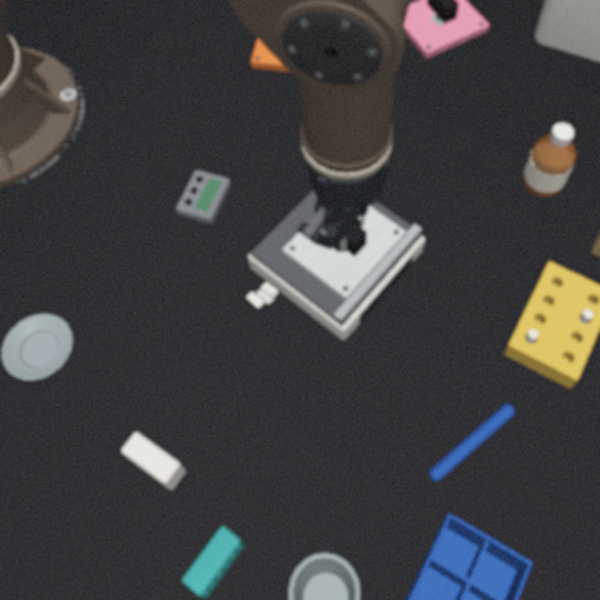

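The handle is on its stop: 19 N against 9 N from the spring, and 12 mm of travel since contact. The plate is flat, the scraper stands on the bench and the caps are on the bench, so I'm handing in.

```bash
python3 -c "
from plant import job_done;from h import *;print(job_done());st()"
```

```text
the job is handed in; nothing more can be done
None
the job is handed in; nothing more can be done
```

I handed the job in at about 17.5 s, with the arm still holding the cover's handle pressed down on its stop.

- **Caps:** I swept all three off the -y side of the deck in one pass with the scraper. Depth readings put them on the bench with tops at about 6–8 mm, and the deck was clear in both fixed views. One of them lies almost against the station wall.
- **Scraper:** I set it back on the bench near where it started. It touched down with a brief 27 N, which was harder than I meant.
- **Cover:** It dropped over the pin at station y of about +3.3 mm without any sliding to find it. The plate top read 12.0 mm above the deck with the same slope, before and after pressing. It was square to the fence within 0.05° with a 2.0 mm gap; I measured those two before pressing and did not repeat them.
- **Handle:** It went down 12 mm from contact and held at about 18–19 N, against 9 N from the spring alone.
- **Other things:** I did not deliberately touch any look-alike or bystander. The last scene picture showed nothing obviously moved, but I did not measure them again.

Two small disagreements: about 7.5 N of sideways force remained at the end, with no visible shift of the plate. The wrist camera's heights also read about 1.5 mm high throughout, so I relied on height differences instead.

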